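# Rinsed cups onto the drying pegs

### The job

Two rinsed steel cups lie on their sides in black cradles. Put each one upside down over the free drying peg made for it, the slim cup on the tall thin peg and the wide cup on the short thick peg, lowering it gently (not dropping it) until its rim rests on the peg's foot all round. Leave the cup that is already drying, the bottle, the screwdriver and the parts bin standing and lying where they are.

Things in the scene. Friction and masses are not known exactly. Their poses are not given: they have to be found in the camera images.
- cup_slim: plain round steel cup with one open mouth, outside diameter 42 mm, length 95 mm, wall 4 mm, bottom 5 mm thick (bore 34 mm). Origin: centre of the closed bottom's outside; z runs along the axis to the mouth. At the start it lies level on its side in its cradle, middle over middle, axis 56 mm above the table, mouth facing world +x to within 30 degrees
- cup_wide: plain round steel cup with one open mouth, outside diameter 54 mm, length 70 mm, wall 4 mm, bottom 5 mm thick (bore 46 mm). Origin: centre of the closed bottom's outside; z runs along the axis to the mouth. At the start it lies level on its side in its cradle, middle over middle, axis 56 mm above the table, mouth facing world +x to within 30 degrees
- cup_slim_rim (a point): centre of the slim cup's open mouth, in the plane of the rim, 95 mm from its origin
- cup_wide_rim (a point): centre of the wide cup's open mouth, in the plane of the rim, 70 mm from its origin
- peg_thin: upright white plastic drying peg on the station: a round foot 50 mm in diameter and 8 mm thick, and on it a round post 24 mm in diameter whose tip, tapered over the last 10 mm, is 73 mm above the origin. Origin: centre of the foot's underside (12 mm above the table); z up. A seated cup's rim rests on the foot, 8 mm above the origin. Free; for the slim cup
- peg_thick: upright white plastic drying peg on the station: a round foot 62 mm in diameter and 8 mm thick, and on it a round post 36 mm in diameter whose tip, tapered over the last 10 mm, is 53 mm above the origin. Origin: centre of the foot's underside (12 mm above the table); z up. A seated cup's rim rests on the foot, 8 mm above the origin. Free; for the wide cup
- cup_dry: plain round steel cup with one open mouth, outside diameter 42 mm, length 95 mm, wall 4 mm, bottom 5 mm thick (bore 34 mm). Origin: centre of the closed bottom's outside; z runs along the axis to the mouth. Already drying upside down on a third peg, in the front row of the station; its bottom is 115 mm above the table. Not to be disturbed
- station: fixed drying station: steel plate 230 mm (x) by 290 mm (y), 12 mm thick, with three pegs: two in the front row (x = -40 mm, y = -80 and +80 mm) and one at the rear (x = +45 mm, y = 0), under an air bar. Either free peg can be the rear one. Origin: centre of the plate's underside; x is world x, give or take 12 degrees
- air_bar (a point): middle of the underside of the air bar, 260 mm above the table: a fixed aluminium bar 24 mm (x) by 294 mm (y) by 28 mm (z) across the station straight above the rear peg, on two round posts of 16 mm diameter 135 mm to either side
- cradle_slim: fixed black cradle of two V-shaped saddles, 60 mm apart and each 10 mm thick, which hold the slim cup on its side 50 mm above the origin; they reach no wider than the cup, so there is room for fingers on both sides of it. Origin: centre of the underside, 6 mm above the table; its x axis is the direction of the cup's mouth
- cradle_wide: fixed black cradle of two V-shaped saddles, 44 mm apart and each 10 mm thick, which hold the wide cup on its side 50 mm above the origin; they reach no wider than the cup, so there is room for fingers on both sides of it. Origin: centre of the underside, 6 mm above the table; its x axis is the direction of the cup's mouth
- rinse_bottle: closed white bottle, 48 mm in diameter, 130 mm tall, standing between the station and the cradles; origin at the centre of its foot. Not to be disturbed
- driver: screwdriver 160 mm long, lying between the station and the cradles, nearer the robot than the bottle; its x axis runs from handle to tip. Not to be disturbed
- parts_bin: blue open bin 90 by 140 by 50 mm, standing beyond the work; origin at the centre of its underside. Not to be disturbed
Things that resemble listed ones, but are neither listed nor needed, are in the scene too. What is shaped like the cup_wide but red is not meant. What is shaped like the cup_slim but yellow is not meant.

How it is judged:
At the end, for the whole second after the job is handed in: Each cup upside down on its peg (slim on thin, wide on thick), within 5 degrees of upright, rim on the foot within 4 mm, rim centred within 8 mm and bottom within 10 mm, at rest; drying cup within 12 mm, bottle (upright), screwdriver and bin within 20 mm of their start (horizontal distance between cup_slim_rim and peg_thin below 0.008 m and horizontal distance between cup_slim and peg_thin below 0.01 m and angle between each of cup_slim, cup_wide's own z axis and vertical above 3.05 rad and z of cup_slim_rim in the frame of peg_thin between 0.004 and 0.012 m and linear speed of each of cup_slim, cup_wide below 0.02 m/s and angular speed of each of cup_slim, cup_wide below 0.2 rad/s and horizontal distance between cup_wide_rim and peg_thick below 0.008 m and horizontal distance between cup_wide and peg_thick below 0.01 m and z of cup_wide_rim in the frame of peg_thick between 0.004 and 0.012 m and distance of cup_dry from where it was at the start of the episode below 0.012 m and distance of each of rinse_bottle, driver, parts_bin from where it was at the start of the episode below 0.02 m and angle between rinse_bottle's own z axis and vertical below 0.1 rad); the robot touches nothing.
It fails at once if a cup is dropped onto its peg (falls faster than 0.55 m/s over it) ((horizontal distance between cup_slim_rim and peg_thin below 0.012 m and z of cup_slim_rim in the frame of peg_thin below 0.07 m and linear speed of cup_slim above 0.55 m/s) or (horizontal distance between cup_wide_rim and peg_thick below 0.012 m and z of cup_wide_rim in the frame of peg_thick below 0.07 m and linear speed of cup_wide above 0.55 m/s)).
It fails at once if the cup that is already drying is shifted by more than 12 mm or tipped (distance of cup_dry from where it was at the start of the episode above 0.012 m or angle between cup_dry's own z axis and vertical below 3 rad).
It fails at once if the bottle, screwdriver or parts bin is shifted by more than 20 mm (distance of any of rinse_bottle, driver, parts_bin from where it was at the start of the episode above 0.02 m).
It also fails if it takes over 72 s, if anything falls off the work surface, if the arm or the gripper's body presses on something with over 40 N, if the wrist force passes 120 N, or if a joint passes its speed limit or range.

### The arm

A 6-joint arm with a two-finger parallel gripper is mounted at the origin on the work surface. World frame = base frame: x ahead of the robot, y to its left, z up, the work surface at z = 0. Lengths are in m, angles in rad, forces in N, time in s.
With the tool pointing down it reaches from about 0.225 to 0.875 m from the base axis. Payload 3.4 kg.
Tool frame: the origin (TCP) lies at the very end of the fingers, on their centre line; the grasp point (between the pads) lies 19 mm behind it; z points along the fingers, y is the direction in which the jaws open and shut (so a half turn about z gives the same grasp; the last joint's range is limited). The gripper opens to 85 mm and grips with 20 to 120 N. Pads are 22 mm wide; open, the fingers measure 114 mm over their backs; the gripper's body (76 mm by 85 mm) begins 54 mm behind the grasp point. The pads swing forward as they close: fully open they stand 13 mm farther back than shut.
Start: joints at [-1.297, 0.276, 1.505, -0, 1.361, -0.121], TCP at [0.221, -0.531, 0.231] pointing down, gripper open.
Joint ranges: [-2.89, 2.89], [-0.75, 2.08], [0.22, 2.7], [-1.18, 4.32], [0.11, 2.71], [-2.7, 2.7]. Speed limits (rad/s): [2.57, 2.57, 3.14, 3.14, 3.14, 3.14].

### API

Orientations are given as a 3x3 rotation matrix whose columns are the frame's x, y, z axes.
In Python, from station import arm gives the robot as it stands.
- The arm moves only by the tool step_arm, never from a script. Its argument "plan" is a list of rows, each a list of 7 numbers: the opening, from 0 (shut) to 1 (fully open), then the shift along the tool's x, y, z in m, then the turn, a rotation vector about the tool's x, y, z in rad. In form: [[gripper, x, y, z, rx, ry, rz], ...]. A call has 1 to 20 rows; each row is the pose to reach, as a shift and turn from the pose commanded when the call began, along the tool's axes at that moment; what a row does not reach only later rows make up. A row lasts 1/12 s, in which the tool goes at most 41.7 mm and 7.16 degrees, less where a joint would pass 70% of its speed; a pose out of reach is approached as far as the arm can. A call with a gripper value outside its range is refused whole. The fingers move at their own pace and stop on an object; "squeeze" is the grip in N (left out, the last holds). Time passes only in rows, so rows that repeat a pose let the fingers close. It gives the time, the measured TCP pose, the force and the opening at its end, in the units of the state.
- arm.get_state(): the state, without advancing time (a new reading comes with each control period).
- arm.grab_frame(name): name is "scene" or "top" or "wrist"; returns the picture (400x640x3 uint8, red, green, blue); there is no depth.
- arm.camera_info(name): a dict with "camera_matrix" (3x3 intrinsics, pixels), "world_to_cam" (4x4, takes a point from world to camera coordinates). Camera axes: x right, y down, z forward; pixel columns grow to the right and rows downward; lengths in m; the calibration is good to about 2 mm. The wrist camera is an equidistant fisheye: a pixel r from the principal point sees the ray r / f radians off the axis. A picture is of the moment at which its call begins: read the wrist's pose just before it. camera_info takes no time and is no camera call; for the wrist camera it gives the pose at the moment of the call.
- arm.finish_job(): hands the job in, once; it reports no verdict.
Trained networks look in the newest picture that a camera, given by its name, has taken for a name from the list of things; names that differ only in an ending like _2 or _b are one class to them, and where a whole thing is asked for, a point or a joint stands for the part that bears it (a point fixed in the world has none). Each returns a list of dicts, best first, with "p" (0 to 1); they miss things now and then, are a little off and sometimes report something else, mostly with a low value. They report only what shows in the picture. A call takes as long as a camera call. They do not tell look-alikes from the thing itself.
- arm.look_for(camera, label): "bbox" ([left, top, right, bottom] in pixels, round what is visible of it).
- arm.silhouettes(camera, label): "region" (400x640 bool, what is visible of it) and "bbox" ([left, top, right, bottom] in pixels, round what is visible of it).
- arm.pinpoint(camera, label): "location" ([column, row] in pixels: a listed point, or the origin of a listed thing).
The state is a dict: "time": time; "qpos": joint angles; "qd": joint speeds; "effort": joint torques, N m; "tool_pos": TCP position; "eef_rot": TCP orientation; "wrist_force": force on the tool from outside, world axes, zero at the start; "ft_torque": the same for the moment, N m; "gripper_width": finger opening in m.
Only numpy, scipy, OpenCV 4.12 (cv2) and the standard library are available. Lean on these libraries where they do the work, as an engineer would, in place of code of your own. Each camera call takes 0.05 s, during which the arm holds its last target. There are 200 camera calls.

## Working session

There is one attempt and no reset: what is moved stays moved. The work goes in short steps, Python scripts to look and compute and a tool call to move; the robot and the scene stay as the last step left them, time stands still between calls to the robot, and variables do not carry over. Pictures are saved under pics/ and viewed, about 8 in all and at most 12, crops included, and the job is handed in when it is done.

Besides the shell and the picture viewer there is one more tool, called after "Emit:" as name(argument=value, ...) on one line, values as JSON. step_arm: Moves the arm, as the interface text tells. Its arguments: {"type":"object","properties":{"plan":{"type":"array","items":{"type":"array","items":{"type":"number"}}},"squeeze":{"type":"number"}},"required":["plan"]}

```bash
ls; mkdir -p pics; python3 - <<'E'
from station import arm
import cv2,numpy as np
np.set_printoptions(precision=4,suppress=True)
for n in ("scene","top"):
    im=arm.grab_frame(n); cv2.imwrite(f"pics/{n}0.png",im[:,:,::-1])
    i=arm.camera_info(n); print(n,i["camera_matrix"],i["world_to_cam"])
    for l in ("cup_slim","cup_wide","peg_thin","peg_thick","station","cup_dry","rinse_bottle","driver","parts_bin","cradle_slim","cradle_wide","cup_slim_rim","cup_wide_rim","air_bar"):
        print(l,[(np.round(d["location"],1).tolist(),round(d["p"],2)) for d in arm.pinpoint(n,l)])
i=arm.camera_info("wrist");print(i)
s=arm.get_state();print(s)
E
```

```text
pics
scene [[465.3769   0.     314.9262]
 [  0.     465.3769 199.7373]
 [  0.       0.       1.    ]] [[-0.6593  0.7518 -0.0137  0.3732]
 [ 0.4509  0.3808 -0.8073 -0.1306]
 [-0.6017 -0.5384 -0.59    1.6891]
 [ 0.      0.      0.      1.    ]]
cup_slim [([419.5, 266.4], 0.85), ([458.1, 285.6], 0.71), ([258.0, 187.6], 0.26), ([241.2, 143.2], 0.23)]
cup_wide [([414.5, 226.0], 0.71), ([373.1, 239.3], 0.69), ([360.0, 263.7], 0.25)]
peg_thin [([262.0, 187.2], 0.78)]
peg_thick [([250.0, 208.1], 0.53)]
station [([264.0, 207.3], 0.73)]
cup_dry [([286.9, 183.5], 0.71)]
rinse_bottle [([300.9, 259.7], 0.55)]
driver [([336.1, 221.9], 0.5)]
parts_bin [([247.4, 267.1], 0.57), ([337.1, 222.8], 0.34)]
cradle_slim [([403.0, 281.7], 0.48)]
cradle_wide [([361.2, 261.5], 0.53)]
cup_slim_rim [([393.5, 277.8], 0.96), ([494.7, 302.1], 0.63)]
cup_wide_rim [([437.4, 226.5], 0.72), ([357.7, 255.5], 0.71)]
air_bar [([240.5, 143.2], 0.67)]
top [[391.7022   0.     316.0376]
 [  0.     391.7022 199.1537]
 [  0.       0.       1.    ]] [[ 0.0239 -0.9997 -0.0048  0.0214]
 [-0.9978 -0.0236 -0.0619  0.568 ]
 [ 0.0617 
[... 845 characters left out ...]
224,  0.0005, -0.5754],
       [-0.876 , -0.3666,  0.3133, -0.0423],
       [-0.2888, -0.1214, -0.9497,  0.3788],
       [ 0.    ,  0.    ,  0.    ,  1.    ]])}
{'time': 1.5, 'qpos': array([-1.297 ,  0.2759,  1.5049,  0.    ,  1.3607, -0.121 ]), 'qd': array([-0.0006, -0.0011,  0.0003,  0.002 , -0.0009, -0.0013]), 'effort': array([ -0.0005, -41.6652, -24.6092,   0.    ,   0.0004,  -0.    ]), 'tool_pos': array([ 0.2212, -0.5308,  0.2313]), 'eef_rot': array([[ 0.9231,  0.3846,  0.    ],
       [ 0.3846, -0.9231, -0.0001],
       [-0.    ,  0.0001, -1.    ]]), 'wrist_force': array([-0.157 ,  0.2142, -0.7001]), 'ft_torque': array([-0.0202, -0.0428, -0.0155]), 'gripper_width': 0.08519843469696718}
```

```bash
python3 - <<'E'
import cv2
a=cv2.imread("pics/top0.png")[125:325,160:460]; cv2.imwrite("pics/top0c.png",cv2.resize(a,(800,533),interpolation=cv2.INTER_CUBIC))
a=cv2.imread("pics/scene0.png")[110:320,200:510]; cv2.imwrite("pics/scene0c.png",cv2.resize(a,(800,542),interpolation=cv2.INTER_CUBIC))
E
```

```text
(no output)
```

View pics/top0c.png

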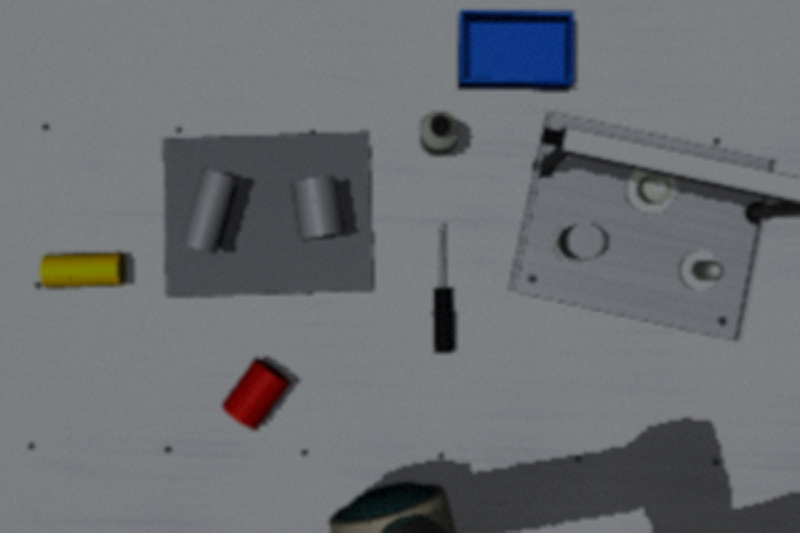

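View pics/scene0c.png

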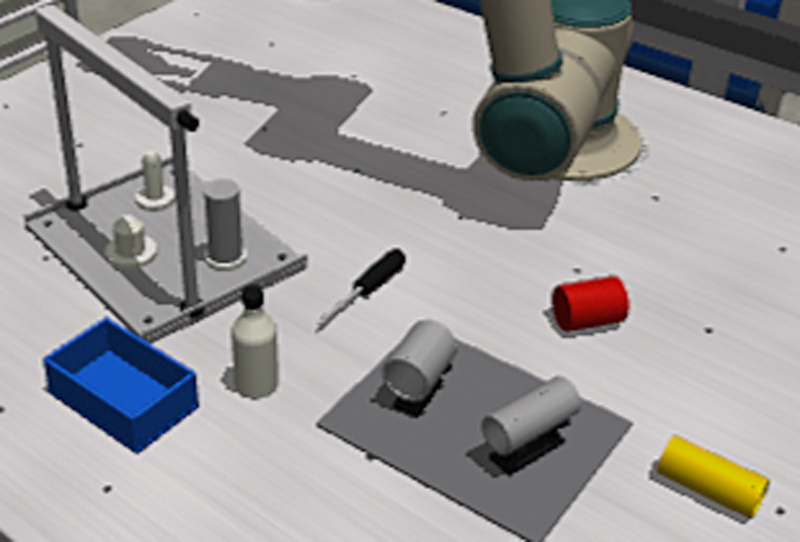

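The cups I want are the grey slim cup (top pixel ~239,204) and the grey wide cup (~279,203), both on the dark mat. The look-alikes are the yellow cup (~191,226) and the red cup (~256,272). The thick peg is the rear one (~406,196) and the thin peg is front right (~424,226). The drying cup is front left (~379,215). Next I'll fit poses to silhouettes from both cameras.

```bash
cat > h.py <<'E'
import numpy as np, cv2
from scipy.optimize import minimize
from station import arm
np.set_printoptions(precision=4,suppress=True)
def proj(info,P):
    T=info["world_to_cam"];K=info["camera_matrix"];c=P@T[:3,:3].T+T[:3,3]
    return c[:,:2]/c[:,2:]*[K[0,0],K[1,1]]+[K[0,2],K[1,2]]
t=np.linspace(0,2*np.pi,40)
def ring(c,n,r):
    n=np.array(n,float);u=np.cross(n,[0.3,0.2,0.9] if abs(n[2])<.9 else [1,0,0]);u/=np.linalg.norm(u);v=np.cross(n,u)
    return np.array(c)+r*(np.outer(np.cos(t),u)+np.outer(np.sin(t),v))
def cyl(a,b,ra,rb=None):
    a=np.array(a,float);b=np.array(b,float);n=(b-a)/np.linalg.norm(b-a)
    return np.vstack([ring(a,n,ra),ring(b,n,rb or ra)])
def render(info,hulls,S=4):
    m=np.zeros((400*S,640*S),np.uint8)
    for P in hulls:
        h=cv2.convexHull(((proj(info,P)+.5)*S-.5).astype(np.float32)); cv2.fillConvexPoly(m,np.round(h).astype(np.int32),1)
    return cv2.resize(m.astype(np.float32),(640,400),interpolation=cv2.INTER_AREA)
def cost(infos,masks,model):
    c=0
    for i,m in zip(infos,masks):
        r=render(i,model); c+=1-np.minimum(r,m).sum()/np.maximum(r,m).sum()
    return c
def pix2w(info,px,z):
    T=info["world_to_cam"];K=info["camera_matrix"]
    d=T[:3,:3].T@np.array([(px[0]-K[0,2])/K[0,0],(px[1]-K[1,2])/K[1,1],1]);o=-T[:3,:3].T@T[:3,3]
    return o+d*(z-o[2])/d[2]
def cup(L,D):
    def f(p):
        m=np.array([np.cos(p[2]),np.sin(p[2]),0]);c=np.array([p[0],p[1],.056])
        return [cyl(c-m*L/2,c+m*L/2,D/2)]
    return f
E
cat > m1.py <<'E'
from h import *
N=("top","scene"); I=[arm.camera_info(n) for n in N]
for n in N: arm.grab_frame(n)
sav={}
def pick(n,l,near):
    b=[d for d in arm.silhouettes(n,l)]
    k=[(np.hypot(*(np.argwhere(d["region"]).mean(0)[::-1]-near)),d) for d in b]
    if not k: return None
    k=min(k,key=lambda x:x[0]); print(n,l,"d",round(k[0],1),"p",round(k[1]["p"],2),k[1]["region"].sum()); 
    return k[1]["region"].astype(np.float32) if k[0]<25 else None
guess={"cup_slim":((239.5,204),.056,.095,.042),"cup_wide":((279,203),.056,.07,.054)}
for l,(px,z,L,D) in guess.items():
    g=pix2w(I[0],px,z); M=[pick(n,l,proj(i,g[None])[0]) for n,i in zip(N,I)]
    np.savez(f"{l}.npz",*[m for m in M if m is not None])
    f=cup(L,D)
    for sel in ([0,1],[0],[1]):
        S=[s for s in sel if M[s] is not None]
        r=minimize(lambda p:cost([I[s] for s in S],[M[s] for s in S],f(p)),[g[0],g[1],0.0],method="Nelder-Mead",options=dict(initial_simplex=[[g[0],g[1],-.3],[g[0]+.02,g[1],.1],[g[0],g[1]+.02,-.1],[g[0]-.02,g[1]-.01,.2]],xatol=1e-4,fatol=1e-4))
        print(l,[N[s] for s in S],r.x,r.fun)
# station pegs
peg=lambda R,r,h:(lambda p:[cyl([p[0],p[1],.012],[p[0],p[1],.02],R),cyl([p[0],p[1],.02],[p[0],p[1],.002+h],r),cyl([p[0],p[1],.002+h],[p[0],p[1],.012+h],r,r*.6)])
for l,px,z,f in (("peg_thin",(424,226),.08,peg(.025,.012,.073)),("peg_thick",(405.6,196),.05,peg(.031,.018,.053)),("cup_dry",(380,214),.1,lambda p:[cyl([p[0],p[1],.02],[p[0],p[1],.115],.021)])):
    g=pix2w(I[0],px,z); M=[pick(n,l,proj(i,g[None])[0]) for n,i in zip(N,I)]
    for sel in ([0,1],[0],[1]):
        S=[s for s in sel if M[s] is not None]
        if not S: continue
        r=minimize(lambda p:cost([I[s] for s in S],[M[s] for s in S],f(p)),g[:2],method="Nelder-Mead",options=dict(initial_simplex=[g[:2],g[:2]+[.015,0],g[:2]+[0,.015]],xatol=1e-4,fatol=1e-4))
        print(l,[N[s] for s in S],r.x,r.fun)
for l,z in (("rinse_bottle",0),("driver",.01),("parts_bin",0)):
    d=arm.pinpoint("top",l); print(l,[pix2w(I[0],k["location"],z) for k in d[:1]])
for n,i in zip(N,I):
    d=arm.pinpoint(n,"air_bar"); print("air_bar",[pix2w(i,k["location"],.26) for k in d[:1]])
print(arm.get_state()["time"])
E
python3 m1.py
```

```text
top cup_slim d 1.4 p 0.73 403
scene cup_slim d 1.7 p 0.76 597
cup_slim ['top', 'scene'] [ 0.5427  0.2846 -0.213 ] 0.1706560254096985
cup_slim ['top'] [ 0.5427  0.2845 -0.2091] 0.06378847360610962
cup_slim ['scene'] [ 0.5432  0.2843 -0.2127] 0.10527795553207397
top cup_wide d 0.4 p 0.89 360
scene cup_wide d 0.3 p 0.96 623
cup_wide ['top', 'scene'] [0.5494 0.1542 0.2316] 0.1482042670249939
cup_wide ['top'] [0.5493 0.1545 0.1365] 0.08663052320480347
cup_wide ['scene'] [0.5491 0.1537 0.2659] 0.04936337471008301
top peg_thin d 1.5 p 0.7 157
scene peg_thin d 10.2 p 0.73 229
peg_thin ['top', 'scene'] [ 0.4863 -0.317 ] 0.30984336137771606
peg_thin ['top'] [ 0.4855 -0.3163] 0.21055936813354492
peg_thin ['scene'] [ 0.4863 -0.3171] 0.09645718336105347
top peg_thick d 2.0 p 0.6 262
scene peg_thick d 5.3 p 0.69 276
peg_thick ['top', 'scene'] [ 0.5841 -0.2565] 0.2656702995300293
peg_thick ['top'] [ 0.5834 -0.2559] 0.11284464597702026
peg_thick ['scene'] [ 0.5825 -0.2598] 0.12032032012939453
top cup_dry d 2.5 p 0.45 196
scene cup_dry d 8.2 p 0.63 395
cup_dry ['top', 'scene'] [ 0.5162 -0.1616] 0.17601817846298218
cup_dry ['top'] [ 0.5163 -0.1617] 0.061914801597595215
cup_dry ['scene'] [ 0.5175 -0.1601] 0.11465239524841309
rinse_bottle [array([0.651 , 0.0081, 0.    ])]
driver [array([ 0.4779, -0.0082,  0.01  ])]
parts_bin [array([ 0.7517, -0.079 ,  0.    ])]
air_bar [array([ 0.5867, -0.2585,  0.26  ])]
air_bar [array([ 0.5998, -0.2494,  0.26  ])]
2.35
```

```bash
cat >> h.py <<'E'
from scipy.spatial.transform import Rotation as Ro
def pose(g,phi,alpha,sgn,back=.022):
    c,s=np.cos(alpha),np.sin(alpha);z=np.array([c*np.cos(phi),c*np.sin(phi),-s]);x=sgn*np.array([s*np.cos(phi),s*np.sin(phi),c])
    return np.array(g)+back*z,np.c_[x,np.cross(z,x),z]
def rel(*T):
    s=arm.get_state();p,R=s["tool_pos"],s["eef_rot"]
    print("t",s["time"],"q",s["qpos"],"tcp",p,"w",s["gripper_width"],"F",s["wrist_force"])
    for q,Q in T:
        d=R.T@(q-p);r=Ro.from_matrix(R.T@Q).as_rotvec();print("world",q,"row",np.round(np.r_[d,r],4),"rows>=",round(max(np.linalg.norm(d)/.0417,np.degrees(np.linalg.norm(r))/7.16),1))
A45=np.pi/4
W=np.array([.5493,.1543,.056]);wy=.2;S=np.array([.5428,.2845,.056]);sy=-.211
E
python3 - <<'E'
from h import *
m=np.array([np.cos(wy),np.sin(wy),0])
g=W-.005*m
pre=pose(g,wy,A45,-1,back=.022-.10)
# mid waypoint: tool down, az halfway
rel((np.array([.36,-.2,.23]),pose([0,0,0],.395+1.4,np.pi/2-1e-6,1)[1]),pre)
print(pose(g,wy,A45,-1))
E
```

```text
t 2.35 q [-1.297   0.2759  1.5049  0.      1.3607 -0.121 ] tcp [ 0.2212 -0.5308  0.2313] w 0.08556109185196324 F [0.8715 0.5715 0.4802]
world [ 0.36 -0.2   0.23] row [ 0.2554 -0.252   0.0013  0.0001  0.0001 -1.4002] rows>= 11.2
world [0.4903 0.1423 0.1112] row [ 0.5074 -0.5179  0.1201 -1.1325 -0.1105 -2.7343] rows>= 23.7
(array([0.5596, 0.1564, 0.0404]), array([[-0.693 , -0.1987,  0.693 ],
       [-0.1405,  0.9801,  0.1405],
       [-0.7071,  0.    , -0.7071]]))
```

Emit:
step_arm(plan=[[1, 0.255, -0.252, 0.001, 0, 0, -1.4], [1, 0.255, -0.252, 0.001, 0, 0, -1.4], [1, 0.255, -0.252, 0.001, 0, 0, -1.4], [1, 0.255, -0.252, 0.001, 0, 0, -1.4], [1, 0.255, -0.252, 0.001, 0, 0, -1.4], [1, 0.255, -0.252, 0.001, 0, 0, -1.4], [1, 0.255, -0.252, 0.001, 0, 0, -1.4], [1, 0.255, -0.252, 0.001, 0, 0, -1.4], [1, 0.255, -0.252, 0.001, 0, 0, -1.4], [1, 0.255, -0.252, 0.001, 0, 0, -1.4], [1, 0.255, -0.252, 0.001, 0, 0, -1.4], [1, 0.255, -0.252, 0.001, 0, 0, -1.4]])

```text
time: 3.35
tool_pos: [0.3599, -0.1993, 0.2306]
eef_rot: [[-0.229, 0.974, 0.001], [0.974, 0.229, -0.001], [-0.001, 0.0, -1.0]]
wrist_force: [0.5, -0.2, -0.1]
gripper_width: 0.0855
```

```bash
python3 - <<'E'
from h import *
m=np.array([np.cos(wy),np.sin(wy),0]);g=W-.005*m
rel(pose(g+[0,0,.05],wy,A45,-1,back=.022-.10))
E
```

```text
t 3.35 q [-0.6751  0.0251  1.8175 -0.0001  1.2982 -0.9058] tcp [ 0.3599 -0.1993  0.2306] w 0.08552529384447069 F [ 0.4549 -0.1679 -0.1164]
world [0.4903 0.1423 0.1612] row [ 0.3028  0.2051  0.0693 -0.6023 -0.62   -1.4534] rows>= 13.5
```

Emit:
step_arm(plan=[[1, 0.303, 0.205, 0.069, -0.602, -0.62, -1.453], [1, 0.303, 0.205, 0.069, -0.602, -0.62, -1.453], [1, 0.303, 0.205, 0.069, -0.602, -0.62, -1.453], [1, 0.303, 0.205, 0.069, -0.602, -0.62, -1.453], [1, 0.303, 0.205, 0.069, -0.602, -0.62, -1.453], [1, 0.303, 0.205, 0.069, -0.602, -0.62, -1.453], [1, 0.303, 0.205, 0.069, -0.602, -0.62, -1.453], [1, 0.303, 0.205, 0.069, -0.602, -0.62, -1.453], [1, 0.303, 0.205, 0.069, -0.602, -0.62, -1.453], [1, 0.303, 0.205, 0.069, -0.602, -0.62, -1.453], [1, 0.303, 0.205, 0.069, -0.602, -0.62, -1.453], [1, 0.303, 0.205, 0.069, -0.602, -0.62, -1.453], [1, 0.303, 0.205, 0.069, -0.602, -0.62, -1.453], [1, 0.303, 0.205, 0.069, -0.602, -0.62, -1.453], [1, 0.303, 0.205, 0.069, -0.602, -0.62, -1.453]])

```text
time: 4.6
tool_pos: [0.4862, 0.1418, 0.1602]
eef_rot: [[-0.762, -0.086, 0.642], [-0.03, 0.995, 0.098], [-0.647, 0.055, -0.761]]
wrist_force: [-0.6, 0.6, -1.1]
gripper_width: 0.0855
```

```bash
cat >> h.py <<'E'
def fproj(info,P):
    T=info["world_to_cam"];K=info["camera_matrix"];c=P@T[:3,:3].T+T[:3,3]
    h=np.hypot(c[:,0],c[:,1]);th=np.arctan2(h,c[:,2]);k=K[0,0]*th/np.maximum(h,1e-9)
    return c[:,:2]*k[:,None]+[K[0,2],K[1,2]]
def wrist(name,polys,crop=None):
    i=arm.camera_info("wrist");im=arm.grab_frame("wrist")[:,:,::-1].copy()
    for P in polys: cv2.polylines(im,[np.round(fproj(i,P)*8).astype(np.int32)],True,(0,255,0),1,cv2.LINE_AA,shift=3)
    if crop: a,b,c,d=crop; im=im[b:d,a:c]
    f=min(800/im.shape[1],600/im.shape[0]); cv2.imwrite("pics/"+name,cv2.resize(im,None,fx=f,fy=f,interpolation=cv2.INTER_CUBIC)); return i
def cuprings(c,yaw,L,D):
    m=np.array([np.cos(yaw),np.sin(yaw),0]);return [ring(c-m*L/2,m,D/2),ring(c+m*L/2,m,D/2),np.array([c-m*L/2+[0,0,D/2],c+m*L/2+[0,0,D/2]])]
E
python3 - <<'E'
from h import *
wrist("w1.png",cuprings(W,wy,.07,.054)+cuprings(S,sy,.095,.042))
m=np.array([np.cos(wy),np.sin(wy),0]);g=W-.005*m
rel(pose(g,wy,A45,-1,back=.022-.08),pose(g,wy,A45,-1))
E
```

```text
t 4.65 q [ 0.1414 -0.0078  2.3205  0.0536  0.1235 -1.5467] tcp [0.4859 0.1417 0.1599] w 0.08544227222343818 F [ 0.6915  0.5942 -0.6427]
world [0.5042 0.1452 0.097 ] row [ 0.0266 -0.0016  0.0599 -0.0362 -0.0785 -0.1206] rows>= 1.6
world [0.5596 0.1564 0.0404] row [ 0.0205  0.0017  0.1396 -0.0362 -0.0785 -0.1206] rows>= 3.4
```

View pics/w1.png

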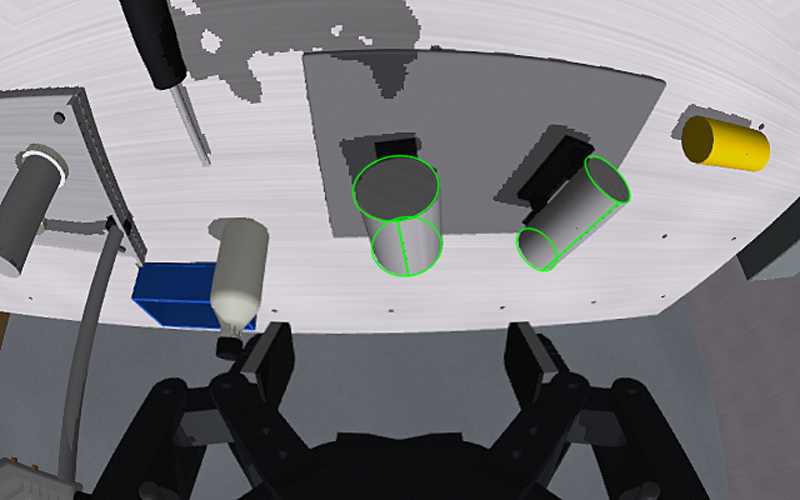

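```bash
cat > kin.py <<'E'
from h import *
D=[([-1.297,.2759,1.5049,0,1.3607,-.121],[.2212,-.5308,.2313]),([-.6751,.0251,1.8175,0,1.2982,-.9058],[.3599,-.1993,.2306]),([.1414,-.0078,2.3205,.0536,.1235,-1.5467],[.4859,.1417,.1599])]
A=[];b=[]
for q,p in D:
    r=np.sqrt(p[0]**2+p[1]**2-.0693**2);a=[q[1],q[1]+q[2],q[1]+q[2]+q[4]]
    A+= [[0]+[np.sin(x) for x in a],[1]+[np.cos(x) for x in a]];b+=[r,p[2]]
x,res,rk,sv=np.linalg.lstsq(np.array(A),np.array(b),rcond=None);print(x,res,sv)
E
python3 kin.py
```

```text
[0.0024 0.6732 0.3971 0.3337] [0.0001] [3.0461 1.5636 0.5056 0.1443]
```

```bash
cat >> kin.py <<'E'
for k in range(3):
    A2=[]
    for q,p in D:
        a=[q[1],q[1]+q[2],q[1]+q[2]+q[4]]
        A2+=[[0]+[np.sin(x) for x in a]+[np.cos(a[k])],[1]+[np.cos(x) for x in a]+[-np.sin(a[k])]]
    x,res,rk,sv=np.linalg.lstsq(np.array(A2),np.array(b),rcond=None);print(k,x,res,sv[-1])
A3=[]
for q,p in D:
    a=[q[1],q[1]+q[2],q[1]+q[2]+q[4]];A3+=[[0,1]+[np.sin(x) for x in a],[1,0]+[np.cos(x) for x in a]]
x,res,rk,sv=np.linalg.lstsq(np.array(A3),np.array(b),rcond=None);print('r0',x,res,sv[-1])
E
python3 kin.py
```

```text
[0.0024 0.6732 0.3971 0.3337] [0.0001] [3.0461 1.5636 0.5056 0.1443]
0 [0.0014 0.6541 0.3798 0.3171 0.0217] [0.] 0.13952568516723998
1 [0.1361 0.63   0.4209 0.3647 0.0599] [0.] 0.0625915226921138
2 [ 0.0125  0.6452  0.3885  0.3218 -0.0149] [0.] 0.13449042940656947
r0 [-0.0115  0.0435  0.6467  0.3588  0.3062] [0.] 0.13697902455853098
```

Emit:
step_arm(plan=[[1, -0.141, 0, -0.012, 0, 0, 0], [1, -0.141, 0, -0.012, 0, 0, 0], [1, -0.141, 0, -0.012, 0, 0, 0], [1, -0.141, 0, -0.012, 0, 0, 0], [1, -0.141, 0, -0.012, 0, 0, 0], [1, -0.141, 0, -0.012, 0, 0, 0]])

```text
time: 5.15
tool_pos: [0.586, 0.1444, 0.26]
eef_rot: [[-0.763, -0.084, 0.641], [-0.029, 0.995, 0.096], [-0.646, 0.055, -0.762]]
wrist_force: [-1.4, -0.1, -1.0]
gripper_width: 0.085
```

```bash
cat >>h.py <<'E'
def log():
    s=arm.get_state()
    with open("log.txt","a") as f: f.write(repr([s["qpos"].tolist(),s["tool_pos"].tolist(),s["eef_rot"].tolist()])+"\n")
    print(s["time"],s["qpos"],s["tool_pos"])
E
python3 -c "
from h import *;log()"
```

```text
5.15 [ 0.1117  0.006   1.9902  0.0565  0.4415 -1.5652] [0.586  0.1444 0.26  ]
```

Emit:
step_arm(plan=[[1, 0, 0.1, -0.1, 0.4, 0.4, 0.1], [1, 0, 0.1, -0.1, 0.4, 0.4, 0.1], [1, 0, 0.1, -0.1, 0.4, 0.4, 0.1], [1, 0, 0.1, -0.1, 0.4, 0.4, 0.1], [1, 0, 0.1, -0.1, 0.4, 0.4, 0.1], [1, 0, 0.1, -0.1, 0.4, 0.4, 0.1]])

```text
time: 5.65
tool_pos: [0.5101, 0.2356, 0.3449]
eef_rot: [[-0.941, 0.181, 0.287], [0.101, 0.957, -0.272], [-0.324, -0.227, -0.918]]
wrist_force: [0.5, -0.0, 0.2]
gripper_width: 0.0852
```

```bash
python3 -c "
from h import *;log()"
```

```text
5.65 [ 0.558   0.1646  1.449  -0.3971  1.432  -0.8288] [0.5101 0.2356 0.3449]
```

Emit:
step_arm(plan=[[1, -0.1, 0.0, 0.0, -0.8, 0, 0.1], [1, -0.1, 0.0, 0.0, -0.8, 0, 0.1], [1, -0.1, 0.0, 0.0, -0.8, 0, 0.1], [1, -0.1, 0.0, 0.0, -0.8, 0, 0.1], [1, -0.1, 0.0, 0.0, -0.8, 0, 0.1], [1, -0.1, 0.0, 0.0, -0.8, 0, 0.1], [1, -0.1, 0.0, 0.0, -0.8, 0, 0.1], [1, -0.1, 0.0, 0.0, -0.8, 0, 0.1]])

```text
time: 6.32
tool_pos: [0.6049, 0.2215, 0.3685]
eef_rot: [[-0.934, 0.013, 0.358], [0.2, 0.847, 0.492], [-0.297, 0.531, -0.794]]
wrist_force: [-0.2, 0.0, -0.4]
gripper_width: 0.0853
```

```bash
cat > kin.py <<'E'
from h import *
from scipy.optimize import least_squares
rz=lambda a:Ro.from_rotvec([0,0,a]).as_matrix()
ry=lambda a:Ro.from_rotvec([0,a,0]).as_matrix()
def fk(q,k):
    h,lat,L1,L2,d,e,r0,o2,o3=k
    R1=rz(q[0]);p=R1@np.array([r0,lat,h]);R2=R1@ry(q[1]+o2);p=p+R2@[0,0,L1];R3=R2@ry(q[2]+o3);p=p+R3@[e,0,L2]
    R=R3@ry(-o2-o3)@rz(q[3])@ry(q[4])@rz(q[5]+np.pi/2); 
    return p+R[:,2]*d,R
K0=[.136,.069,.63,.42,.36,.06,0,0,0]
def data():
    import ast
    D=[([-1.297,.2759,1.5049,0,1.3607,-.121],[.2212,-.5308,.2313],[[.9231,.3846,0],[.3846,-.9231,0],[0,0,-1]]),([-.6751,.0251,1.8175,0,1.2982,-.9058],[.3599,-.1993,.2306],[[-.229,.974,.001],[.974,.229,-.001],[-.001,0,-1]]),([.1414,-.0078,2.3205,.0536,.1235,-1.5467],[.4859,.1417,.1599],[[-.762,-.086,.642],[-.03,.995,.098],[-.647,.055,-.761]])]
    return D+[ast.literal_eval(l) for l in open("log.txt")]
def fit(n=9):
    D=data()
    def f(k):
        k=np.r_[k,np.zeros(9-n)];o=[]
        for q,p,R in D:
            P,Q=fk(q,k);o+=list(P-p)+list(.05*(Q-np.array(R)).ravel())
        return o
    r=least_squares(f,K0[:n]);return np.r_[r.x,np.zeros(9-n)],np.array(r.fun).reshape(-1,12)
if __name__=="__main__":
    log()
    for n in (6,7,9):
        k,f=fit(n);print(k);print("pos res mm",1e3*np.linalg.norm(f[:,:3],axis=1),"rot",20*np.linalg.norm(f[:,3:],axis=1))
E
python3 kin.py
```

```text
6.3167 [-0.0575  0.0943  1.5856  0.5969  1.1446 -1.6733] [0.6049 0.2215 0.3685]
[0.1368 0.0694 0.6297 0.4211 0.3645 0.0604 0.     0.     0.    ]
pos res mm [0.046  0.0662 0.0483 0.0194 0.0128 0.0162] rot [0.0001 0.0012 0.0017 0.     0.     0.    ]
[ 0.1367  0.0694  0.6298  0.4212  0.3645  0.0604 -0.0001  0.      0.    ]
pos res mm [0.0472 0.0652 0.0198 0.0238 0.0131 0.0071] rot [0.0001 0.0012 0.0017 0.     0.     0.    ]
[ 0.1368  0.0694  0.6298  0.4223  0.3645  0.0525 -0.0004  0.0004  0.0183]
pos res mm [0.0417 0.0564 0.0151 0.0158 0.0118 0.018 ] rot [0.0001 0.0012 0.0017 0.     0.     0.    ]
```

```bash
cat >> h.py <<'E'
LO=np.array([-2.89,-.75,.22,-1.18,.11,-2.7]);HI=np.array([2.89,2.08,2.7,4.32,2.71,2.7])
def ik(p,R):
    h,lat,L1,L2,d,e=.1368,.0694,.6298,.4212,.3645,.0604
    w=np.array(p)-d*R[:,2];rho=np.hypot(w[0],w[1])
    if rho<lat: return None
    q1=np.arctan2(w[1],w[0])-np.arcsin(lat/rho);r=np.sqrt(rho**2-lat**2);z=w[2]-h
    L=np.hypot(L2,e);de=np.arctan2(e,L2);D=np.hypot(r,z);c=(L1**2+L**2-D**2)/(2*L1*L)
    if abs(c)>1: return None
    g=np.arccos(c);q3=np.pi-g-de;q2=np.arctan2(r,z)-np.arctan2(L*np.sin(g),L1-L*np.cos(g))
    M=(Ro.from_rotvec([0,0,q1])*Ro.from_rotvec([0,q2+q3,0])).as_matrix().T@R
    q5=np.arccos(np.clip(M[2,2],-1,1));q4=np.arctan2(M[1,2],M[0,2]);q6=np.arctan2(M[2,1],-M[2,0])-np.pi/2
    wr=lambda a,c:(a-c+np.pi)%(2*np.pi)-np.pi+c
    return np.array([q1,q2,q3,wr(q4,1.57),q5,wr(q6,0)])
def marg(q): return -9 if q is None else np.min(np.r_[q-LO,HI-q])
def gpose(axis_pt,m,u,alpha,back=.022):
    """grasp point, mouth dir m, u = unit perp to m: direction from cup to where gripper sits (perp part). tool z = m*cos(a) - u*sin(a); x either sign."""
    z=m*np.cos(alpha)-u*np.sin(alpha);x=m*np.sin(alpha)+u*np.cos(alpha);return np.array(axis_pt)+back*z,z,x
def pickpose(c,yaw,off,alpha,rho,s,lift=0):
    m=np.array([np.cos(yaw),np.sin(yaw),0]);n=np.array([-m[1],m[0],0]);u=np.array([0,0,1])*np.cos(rho)+n*np.sin(rho)
    p,z,x=gpose(c-off*m+[0,0,lift],m,u,alpha);return p,np.c_[s*x,np.cross(z,s*x),z]
def placepose(pegxy,h,alpha,psi,s,lift=0):
    u=-np.array([np.cos(psi),np.sin(psi),0]);m=np.array([0,0,-1.])
    p,z,x=gpose([pegxy[0],pegxy[1],.02+h+lift],m,u,alpha);return p,np.c_[s*x,np.cross(z,s*x),z]
TH=np.array([.5845,-.256]);TN=np.array([.4863,-.3168])
E
cat > srch.py <<'E'
from h import *
for name,c,yaw,L,off,peg in (("wide",W,wy,.07,.005,TH),("slim",S,sy,.095,.010,TN)):
    out=[]
    for al in np.radians(range(20,90,5)):
        for rho in np.radians([-20,0,20]):
            for s in (1,-1):
                P=[ik(*pickpose(c,yaw,off,al,rho,s,l)) for l in (0,.05,.12)]
                mp=min(map(marg,P))
                if mp<.04: continue
                for psi in np.radians(range(-90,80,10)):
                    Q=[ik(*placepose(peg,L/2+off,al,psi,s,l)) for l in (0,.06,.1)]
                    mq=min(map(marg,Q))
                    if mq>.04: out.append((min(mp,mq),np.degrees(al).round(),np.degrees(rho).round(),s,np.degrees(psi).round(),P[0],Q[0]))
    out.sort(key=lambda o:-o[0]);print(name,len(out))
    seen=set()
    for o in out:
        k=(o[1],o[2],o[3])
        if k in seen: continue
        seen.add(k);print(round(o[0],2),*o[1:5],o[5].round(2),o[6].round(2))
        if len(seen)>14: break
E
python3 srch.py
```

```text
wide 581
0.7 85.0 20.0 -1 40.0 [ 0.36  0.46  1.84 -0.48  0.87 -1.11] [-1.09  0.94  1.91  1.33  1.55 -1.29]
0.67 85.0 -20.0 1 40.0 [-0.07  0.44  1.88  0.47  0.89  1.01] [-1.09  0.94  1.91  1.33  1.55  1.86]
0.67 85.0 0.0 1 40.0 [0.15 0.41 1.87 0.01 0.78 1.52] [-1.09  0.94  1.91  1.33  1.55  1.86]
0.67 85.0 0.0 -1 40.0 [ 0.15  0.41  1.87  0.01  0.78 -1.63] [-1.09  0.94  1.91  1.33  1.55 -1.29]
0.67 85.0 20.0 1 40.0 [ 0.36  0.46  1.84 -0.48  0.87  2.03] [-1.09  0.94  1.91  1.33  1.55  1.86]
0.64 80.0 -20.0 1 30.0 [-0.08  0.41  1.95  0.55  0.78  0.92] [-1.1   0.87  2.06  1.48  1.41  1.79]
0.63 80.0 20.0 -1 30.0 [ 0.37  0.43  1.91 -0.55  0.76 -1.03] [-1.1   0.87  2.06  1.48  1.41 -1.35]
0.59 80.0 20.0 1 30.0 [ 0.37  0.43  1.91 -0.55  0.76  2.11] [-1.1   0.87  2.06  1.48  1.41  1.79]
0.57 75.0 -20.0 1 30.0 [-0.09  0.39  2.02  0.67  0.68  0.81] [-1.09  0.81  2.06  1.46  1.33  1.85]
0.56 85.0 -20.0 -1 30.0 [-0.07  0.44  1.88  0.47  0.89 -2.14] [-1.11  0.93  2.06  1.49  1.49 -1.41]
0.54 80.0 0.0 1 30.0 [0.15 0.38 1.94 0.02 0.65 1.51] [-1.1   0.87  2.06  1.48  1.41  1.79]
0.54 80.0 0.0 -1 30.0
[... 1150 characters left out ...]
43  1.49  1.64]
0.51 85.0 -20.0 -1 20.0 [ 0.22  0.41  1.94  0.49  0.62 -1.5 ] [-1.36  0.89  2.18  1.43  1.49 -1.5 ]
0.47 70.0 0.0 -1 20.0 [ 0.51  0.42  1.92 -0.42  0.58 -0.53] [-1.31  0.7   2.17  1.39  1.26 -1.29]
0.47 85.0 0.0 1 20.0 [ 0.41  0.46  1.76 -0.07  0.85  2.23] [-1.36  0.89  2.18  1.43  1.49  1.64]
0.47 65.0 20.0 -1 20.0 [ 0.68  0.53  1.79 -0.71  0.93 -0.29] [-1.29  0.65  2.16  1.36  1.18 -1.21]
0.41 65.0 0.0 -1 10.0 [ 0.54  0.41  1.97 -0.63  0.52 -0.31] [-1.29  0.63  2.29  1.57  1.12 -1.32]
0.38 80.0 -20.0 1 20.0 [0.25 0.39 2.   0.5  0.49 1.65] [-1.35  0.83  2.18  1.42  1.41  1.7 ]
0.38 80.0 -20.0 -1 20.0 [ 0.25  0.39  2.    0.5   0.49 -1.49] [-1.35  0.83  2.18  1.42  1.41 -1.44]
```

```bash
cat > s2.py <<'E'
from h import *
for name,c,yaw,L,off,peg in (("wide",W,wy,.07,.005,TH),("slim",S,sy,.095,.010,TN)):
  for s in (1,-1):
    print(name,s)
    for al in (45,50,55,60,65,70):
        a=np.radians(al);r=[]
        for rho in (-20,0,20):
            P=[ik(*pickpose(c,yaw,off,a,np.radians(rho),s,l)) for l in (0,.05,.12)];r.append(f"{min(map(marg,P)):.2f} {P[0].round(2) if P[0] is not None else 0}")
        print(al,"pick rho -20,0,20:",*r)
        print("   place psi:",[(psi,round(min(marg(ik(*placepose(peg,L/2+off,a,np.radians(psi),s,l))) for l in (0,.06,.12)),2)) for psi in range(-40,40,10)], ik(*placepose(peg,L/2+off,a,np.radians(-10),s,0)).round(2))
E
python3 s2.py
```

```text
wide 1
45 pick rho -20,0,20: 0.26 [-0.14  0.44  2.44  2.28  0.66 -0.84] -0.05 [ 0.11  0.4   2.43  3.01  0.47 -1.51] -0.43 [ 0.37  0.45  2.4   3.83  0.6  -2.3 ]
   place psi: [(-40, np.float64(-0.09)), (-30, np.float64(-0.08)), (-20, np.float64(-0.38)), (-10, np.float64(-0.34)), (0, np.float64(-0.24)), (10, np.float64(-0.16)), (20, np.float64(-0.09)), (30, np.float64(-0.02))] [-0.73  0.44  2.24  2.12  0.45  2.13]
50 pick rho -20,0,20: 0.33 [-0.14  0.4   2.37  2.02  0.54 -0.57] -0.01 [ 0.12  0.36  2.36  2.95  0.27 -1.45] -0.24 [ 0.38  0.41  2.33  4.1   0.47 -2.57]
   place psi: [(-40, np.float64(0.02)), (-30, np.float64(0.02)), (-20, np.float64(0.14)), (-10, np.float64(0.05)), (0, np.float64(0.02)), (10, np.float64(0.04)), (20, np.float64(0.06)), (30, np.float64(0.1))] [-0.75  0.48  2.3   2.3   0.6   1.92]
55 pick rho -20,0,20: 0.36 [-0.13  0.37  2.3   1.7   0.47 -0.23] -0.02 [ 0.13  0.33  2.29  2.69  0.1  -1.18] -0.25 [ 0.38  0.39  2.26  4.49  0.4  -2.95]
   place psi: [(-40, np.float64(0.26)), (-30, np.float64(0.2)), (-20, np.float64(0.27)), (-10, np.float64(0.34)), (0, np.float64(0.
[... 7749 characters left out ...]
3  0.52 -0.31] 0.47 [ 0.68  0.53  1.79 -0.71  0.93 -0.29]
   place psi: [(-40, np.float64(0.07)), (-30, np.float64(0.06)), (-20, np.float64(0.1)), (-10, np.float64(0.19)), (0, np.float64(0.3)), (10, np.float64(0.41)), (20, np.float64(0.54)), (30, np.float64(0.67))] [-1.19  0.64  2.51  2.13  1.14 -1.58]
70 pick rho -20,0,20: 0.11 [ 0.32  0.36  2.11  0.5   0.22 -1.44] 0.47 [ 0.51  0.42  1.92 -0.42  0.58 -0.53] 0.58 [ 0.64  0.54  1.74 -0.6   0.98 -0.41]
   place psi: [(-40, np.float64(0.02)), (-30, np.float64(0.0)), (-20, np.float64(0.06)), (-10, np.float64(0.15)), (0, np.float64(0.27)), (10, np.float64(0.4)), (20, np.float64(0.53)), (30, np.float64(0.66))] [-1.22  0.74  2.55  2.14  1.3  -1.7 ]
```

```bash
cat >> h.py <<'E'
from scipy.spatial.transform import Slerp
def sim(*T):
    s=arm.get_state();p,R=s["tool_pos"],s["eef_rot"];q0=s["qpos"]
    for P,Q in T:
        n=24;sl=Slerp([0,1],Ro.from_matrix([R,Q]));qs=[ik(p+(P-p)*f,sl(f).as_matrix()) for f in np.linspace(0,1,n+1)]
        m=[marg(q) for q in qs]; j=[np.abs(b-a).max() if a is not None and b is not None else 9 for a,b in zip([q0]+qs,qs)]
        zs=np.linspace(p[2],P[2],3)
        print("minmarg",round(min(m),2),"maxstep",round(max(j),2),"end q",qs[-1]);p,R,q0=P,Q,qs[-1]
aw=np.radians(60);rw=np.radians(-10)
def wp(lift,back=.022,**k):
    p,R=pickpose(W,wy,.005,aw,rw,1,lift);return p+(back-.022)*R[:,2],R
def wl(lift,dx=0):
    psi=np.radians(-5);p,R=placepose(TH,.04,aw,psi,1,lift);return p-dx*np.array([np.cos(psi),np.sin(psi),0]),R
E
python3 - <<'E'
from h import *
pre=wp(.0,.022-.1)
mid=(np.array([.5,.15,.32]),pre[1])
print("direct");sim(mid,pre,wp(0),wp(.12))
rel(mid,pre)
print("place path from pick");
sim(wp(0),wp(.13),wl(.13,.2),wl(.105,0),wl(0))
E
```

```text
direct
minmarg 0.63 maxstep 0.14 end q [-0.0282 -0.1182  1.8604  0.3279  0.9375  1.2566]
minmarg 0.34 maxstep 0.04 end q [-0.0746  0.1073  2.2072  0.7049  0.4474  0.7584]
minmarg 0.16 maxstep 0.03 end q [-0.0015  0.3304  2.2258  1.229   0.2657  0.262 ]
minmarg 0.16 maxstep 0.06 end q [-0.0015  0.1252  2.0645  0.5242  0.517   1.0138]
t 6.3167 q [-0.0575  0.0943  1.5856  0.5969  1.1446 -1.6733] tcp [0.6049 0.2215 0.3685] w 0.08527573319509725 F [-0.194   0.0065 -0.3782]
world [0.5  0.15 0.32] row [ 0.098  -0.0878 -0.0342 -0.1202 -0.3673  2.7691] rows>= 22.4
world [0.5085 0.1341 0.1225] row [ 0.1455 -0.206   0.1177 -0.1202 -0.3673  2.7691] rows>= 22.4
place path from pick
minmarg 0.16 maxstep 0.09 end q [-0.0015  0.3304  2.2258  1.229   0.2657  0.262 ]
minmarg 0.16 maxstep 0.06 end q [-0.0015  0.1119  2.049   0.5001  0.5422  1.0418]
minmarg -0.35 maxstep 6.06 end q [-1.4767  0.1224  2.5332  1.4592  1.0297  2.1365]
minmarg 0.17 maxstep 0.04 end q [-0.8615  0.3336  2.2885  2.0166  0.7356  2.1143]
minmarg 0.32 maxstep 0.02 end q [-0.8615  0.5997  2.382   2.2914  0.937   1.7093]
```

Emit:
step_arm(plan=[[1, 0.098, -0.088, -0.034, -0.12, -0.367, 2.769], [1, 0.098, -0.088, -0.034, -0.12, -0.367, 2.769], [1, 0.098, -0.088, -0.034, -0.12, -0.367, 2.769], [1, 0.098, -0.088, -0.034, -0.12, -0.367, 2.769], [1, 0.098, -0.088, -0.034, -0.12, -0.367, 2.769], [1, 0.098, -0.088, -0.034, -0.12, -0.367, 2.769], [1, 0.098, -0.088, -0.034, -0.12, -0.367, 2.769], [1, 0.098, -0.088, -0.034, -0.12, -0.367, 2.769], [1, 0.098, -0.088, -0.034, -0.12, -0.367, 2.769], [1, 0.098, -0.088, -0.034, -0.12, -0.367, 2.769], [1, 0.098, -0.088, -0.034, -0.12, -0.367, 2.769], [1, 0.098, -0.088, -0.034, -0.12, -0.367, 2.769], [1, 0.098, -0.088, -0.034, -0.12, -0.367, 2.769], [1, 0.098, -0.088, -0.034, -0.12, -0.367, 2.769], [1, 0.098, -0.088, -0.034, -0.12, -0.367, 2.769], [1, 0.098, -0.088, -0.034, -0.12, -0.367, 2.769], [1, 0.098, -0.088, -0.034, -0.12, -0.367, 2.769], [1, 0.098, -0.088, -0.034, -0.12, -0.367, 2.769], [1, 0.098, -0.088, -0.034, -0.12, -0.367, 2.769], [1, 0.098, -0.088, -0.034, -0.12, -0.367, 2.769]])

```text
time: 7.98
tool_pos: [0.5019, 0.1532, 0.3228]
eef_rot: [[0.75, 0.442, 0.492], [0.352, -0.897, 0.269], [0.56, -0.028, -0.828]]
wrist_force: [0.4, 0.4, 0.8]
gripper_width: 0.0855
```

```bash
python3 - <<'E'
from h import *
pre=wp(.0,.022-.1)
sim(pre);rel(pre)
E
```

```text
minmarg 0.34 maxstep 0.03 end q [-0.0746  0.1073  2.2072  0.7049  0.4474  0.7584]
t 7.9833 q [-0.0439 -0.1324  1.887   0.3797  0.8982  0.9134] tcp [0.5019 0.1532 0.3228] w 0.08545209376724289 F [0.363  0.4372 0.7844]
world [0.5085 0.1341 0.1225] row [-0.1139  0.0257  0.164  -0.0129 -0.0442  0.295 ] rows>= 4.8
```

Emit:
step_arm(plan=[[1, -0.114, 0.026, 0.164, -0.013, -0.044, 0.295], [1, -0.114, 0.026, 0.164, -0.013, -0.044, 0.295], [1, -0.114, 0.026, 0.164, -0.013, -0.044, 0.295], [1, -0.114, 0.026, 0.164, -0.013, -0.044, 0.295], [1, -0.114, 0.026, 0.164, -0.013, -0.044, 0.295], [1, -0.114, 0.026, 0.164, -0.013, -0.044, 0.295], [1, -0.114, 0.026, 0.164, -0.013, -0.044, 0.295], [1, -0.114, 0.026, 0.164, -0.013, -0.044, 0.295]])

```text
time: 8.65
tool_pos: [0.5125, 0.1335, 0.1256]
eef_rot: [[0.862, 0.202, 0.465], [0.092, -0.964, 0.248], [0.499, -0.171, -0.85]]
wrist_force: [0.2, -0.7, -0.2]
gripper_width: 0.0849
```

```bash
python3 - <<'E'
from h import *
# refine wide yaw/pos with wrist silhouette
i=arm.camera_info("wrist");arm.grab_frame("wrist")
d=arm.silhouettes("wrist","cup_wide");c=fproj(i,W[None])[0]
d=min(d,key=lambda d:np.hypot(*(np.argwhere(d["region"]).mean(0)[::-1]-c)));M=d["region"].astype(np.float32);print(d["p"],M.sum())
def rend(p,Sx=2):
    m=np.zeros((800,1280),np.uint8);P=np.vstack(cuprings(np.array([p[0],p[1],.056]),p[2],.07,.054)[:2])
    cv2.fillConvexPoly(m,np.round(cv2.convexHull(((fproj(i,P)+.5)*2-.5).astype(np.float32))).astype(np.int32),1);return cv2.resize(m.astype(np.float32),(640,400),interpolation=cv2.INTER_AREA)
f=lambda p:1-np.minimum(rend(p),M).sum()/np.maximum(rend(p),M).sum()
g=np.array([W[0],W[1],wy]);r=minimize(f,g,method="Nelder-Mead",options=dict(initial_simplex=[g,g+[.01,0,0],g+[0,.01,0],g+[0,0,.15]],xatol=1e-4,fatol=1e-4));print(r.x,r.fun,f(g))
sim(wp(0));rel(wp(0))
E
```

```text
0.96 6715.0
[0.5505 0.1556 0.2061] 0.04041486978530884 0.0701071
minmarg 0.16 maxstep 0.03 end q [-0.0015  0.3304  2.2258  1.229   0.2657  0.262 ]
t 8.75 q [-0.0779  0.1053  2.1995  0.71    0.45    0.7459] tcp [0.5135 0.1332 0.127 ] w 0.08556366207162969 F [ 1.02   -0.7072  0.0227]
world [0.5545 0.1587 0.0372] row [-0.0074 -0.0011  0.1016 -0.0002 -0.0096  0.0077] rows>= 2.4
```

Emit:
step_arm(plan=[[1, -0.005, 0, 0.03, 0, -0.009, 0.007], [1, -0.006, 0, 0.06, 0, -0.009, 0.007], [1, -0.006, 0, 0.06, 0, -0.009, 0.007], [1, -0.006, 0, 0.06, 0, -0.009, 0.007]])

```text
time: 9.08
tool_pos: [0.5352, 0.1477, 0.0708]
eef_rot: [[0.868, 0.195, 0.457], [0.087, -0.965, 0.248], [0.489, -0.176, -0.854]]
wrist_force: [0.0, 0.9, 0.5]
gripper_width: 0.0852
```

```bash
sed -i 's/^W=.*;wy=.2;/W=np.array([.5503,.1553,.056]);wy=.205;/' h.py; python3 - <<'E'
from h import *
rel(wp(0))
E
```

```text
t 9.0833 q [-0.0328  0.2405  2.2244  0.9561  0.3275  0.521 ] tcp [0.5352 0.1477 0.0708] w 0.08523568249155143 F [0.041  0.9374 0.5143]
world [0.5555 0.1598 0.0372] row [ 0.0023 -0.0018  0.041   0.0009  0.0027 -0.0054] rows>= 1.0
```

Emit:
step_arm(plan=[[1, 0.002, -0.002, 0.02, 0, 0, 0], [1, 0.002, -0.002, 0.041, 0, 0, 0], [1, 0.002, -0.002, 0.041, 0, 0, 0], [0, 0.002, -0.002, 0.041, 0, 0, 0], [0, 0.002, -0.002, 0.041, 0, 0, 0], [0, 0.002, -0.002, 0.041, 0, 0, 0], [0, 0.002, -0.002, 0.041, 0, 0, 0], [0, 0.002, -0.002, 0.041, 0, 0, 0], [0, 0.002, -0.002, 0.041, 0, 0, 0], [0, 0.002, -0.002, 0.041, 0, 0, 0]], squeeze=60)

```text
time: 9.92
tool_pos: [0.5545, 0.1597, 0.0388]
eef_rot: [[0.867, 0.196, 0.459], [0.087, -0.965, 0.249], [0.491, -0.176, -0.853]]
wrist_force: [-4.6, -1.4, 7.8]
gripper_width: 0.0528
```

```bash
python3 - <<'E'
from h import *
rel(wp(0.02),wp(.13));sim(wp(.13))
E
```

```text
t 9.9167 q [-0.0008  0.3276  2.2228  1.2075  0.2696  0.2851] tcp [0.5545 0.1597 0.0388] w 0.05275864060233692 F [-4.5716 -1.432   7.8145]
world [0.5555 0.1598 0.0572] row [ 0.0099 -0.0031 -0.0153  0.0004  0.0001 -0.0046] rows>= 0.4
world [0.5555 0.1598 0.1672] row [ 0.064  -0.0224 -0.1091  0.0004  0.0001 -0.0046] rows>= 3.1
minmarg 0.16 maxstep 0.06 end q [-0.001   0.114   2.0464  0.5027  0.5444  1.0359]
```

Emit:
step_arm(plan=[[0, 0.005, -0.0015, -0.008, 0, 0, 0], [0, 0.01, -0.003, -0.016, 0, 0, 0], [0, 0.02, -0.0065, -0.033, 0, 0, 0], [0, 0.04, -0.014, -0.068, 0, 0, 0], [0, 0.06, -0.021, -0.102, 0, 0, 0], [0, 0.074, -0.026, -0.126, 0, 0, 0], [0, 0.074, -0.026, -0.126, 0, 0, 0], [0, 0.074, -0.026, -0.126, 0, 0, 0]])

```text
time: 10.58
tool_pos: [0.5569, 0.1591, 0.1886]
eef_rot: [[0.865, 0.196, 0.462], [0.087, -0.965, 0.246], [0.494, -0.173, -0.852]]
wrist_force: [-0.3, 0.4, -1.8]
gripper_width: 0.0526
```

```bash
cat > plan.py <<'E'
from h import *
import itertools
K=[.1368,.0694,.6298,.4212,.3645,.0604,0,0,0]
from kin import fk
def jpath(qa,qb,n):
    "joint interpolation -> poses"
    return [fk(qa+(qb-qa)*f,K) for f in np.linspace(0,1,n+1)[1:]]
def show(T,cupL=None,h=None):
    s=arm.get_state();p,R=s["tool_pos"],s["eef_rot"]
    for q,Q in T:
        d=R.T@(q-p);r=Ro.from_matrix(R.T@Q).as_rotvec();print("row",np.round(np.r_[d,r],3).tolist(),"tcp",q.round(3),"z",Q[:,2].round(2))
E
python3 - <<'E'
from plan import *
s=arm.get_state();q=s["qpos"];print(s["time"],q,s["tool_pos"],s["gripper_width"],s["wrist_force"])
for dx in (0,.08,.12,.15):
    print(dx,[ (ik(*wl(l,dx)).round(2),round(marg(ik(*wl(l,dx))),2)) for l in (.105,.14)])
E
```

```text
10.5833 [0.0002 0.0885 2.012  0.4556 0.593  1.0951] [0.5569 0.1591 0.1886] 0.05256535177584385 [-0.3456  0.3818 -1.8168]
0 [(array([-0.86,  0.33,  2.29,  2.02,  0.74,  2.11]), np.float64(0.41)), (array([-0.86,  0.26,  2.25,  1.89,  0.69,  2.28]), np.float64(0.42))]
0.08 [(array([-1.05,  0.28,  2.42,  1.89,  0.84,  2.06]), np.float64(0.28)), (array([-1.05,  0.19,  2.37,  1.76,  0.81,  2.25]), np.float64(0.33))]
0.12 [(array([-1.17,  0.25,  2.48,  1.8 ,  0.9 ,  2.03]), np.float64(0.22)), (array([-1.17,  0.15,  2.43,  1.67,  0.87,  2.23]), np.float64(0.27))]
0.15 [(array([-1.27,  0.23,  2.52,  1.71,  0.94,  2.01]), np.float64(0.18)), (array([-1.27,  0.13,  2.46,  1.59,  0.93,  2.22]), np.float64(0.24))]
```

```bash
cat >> plan.py <<'E'
def report(T,L,off,s,al,n=1):
    for k,(p,R) in enumerate(T):
        g=p-.022*R[:,2];m=R@np.array([s*np.sin(al),0,np.cos(al)])
        rim=g+m*(L/2+off);bot=g-m*(L/2-off);b=p-.16*R[:,2]
        if k%n==0: print(k,"g",g.round(3),"rim",rim.round(3),"bot",bot.round(3),"body140",b.round(3),"m",m.round(2))
E
python3 - <<'E'
from plan import *
s=arm.get_state();q=s["qpos"]
qt=ik(*wl(.14,.12))
T=jpath(q,qt,22);report(T,.07,.005,1,aw,2)
print((qt-q)/22*12)
E
```

```text
0 g [0.543 0.136 0.199] rim [0.583 0.139 0.198] bot [0.513 0.134 0.2  ] body140 [0.481 0.101 0.317] m [ 1.    0.08 -0.03]
2 g [0.536 0.104 0.187] rim [0.575 0.098 0.182] bot [0.507 0.108 0.19 ] body140 [0.474 0.065 0.304] m [ 0.98 -0.15 -0.12]
4 g [0.53  0.073 0.177] rim [0.566 0.059 0.168] bot [0.502 0.084 0.184] body140 [0.466 0.032 0.293] m [ 0.91 -0.35 -0.23]
6 g [0.524 0.044 0.172] rim [0.556 0.023 0.158] bot [0.501 0.059 0.182] body140 [ 0.457 -0.     0.284] m [ 0.78 -0.52 -0.35]
8 g [0.52  0.014 0.169] rim [ 0.545 -0.011  0.15 ] bot [0.502 0.032 0.183] body140 [ 0.448 -0.031  0.277] m [ 0.62 -0.62 -0.48]
10 g [ 0.517 -0.018  0.169] rim [ 0.535 -0.044  0.145] bot [0.504 0.002 0.187] body140 [ 0.437 -0.062  0.273] m [ 0.45 -0.66 -0.6 ]
12 g [ 0.514 -0.052  0.172] rim [ 0.525 -0.077  0.143] bot [ 0.506 -0.033  0.193] body140 [ 0.426 -0.093  0.27 ] m [ 0.27 -0.63 -0.72]
14 g [ 0.51  -0.089  0.176] rim [ 0.515 -0.111  0.143] bot [ 0.506 -0.073  0.201] body140 [ 0.413 -0.124  0.268] m [ 0.13 -0.55 -0.83]
16 g [ 0.503 -0.13   0.182] rim [ 0.504 -0.147  0.146] bot [ 0.502 -0.117  0.209] body140 [ 0.398 -0.155  0.267] m [ 0.02 -0.42 -0.91]
18 g [ 0.492 -0.174  0.189] rim [ 0.491 -0.184  0.15 ] bot [ 0.493 -0.167  0.218] body140 [ 0.38  -0.187  0.268] m [-0.03 -0.25 -0.97]
20 g [ 0.476 -0.221  0.196] rim [ 0.475 -0.225  0.156] bot [ 0.477 -0.219  0.226] body140 [ 0.358 -0.219  0.268] m [-0.03 -0.08 -1.  ]
[-0.6364  0.0339  0.2263  0.6639  0.1538  0.6202]
```

```bash
cat >> plan.py <<'E'
def bump(qa,qb,n,b2):
    fs=np.linspace(0,1,n+1)[1:];return [fk(qa+(qb-qa)*f+np.array([0,b2*np.sin(np.pi*f),0,0,0,0]),K) for f in fs]
E
python3 - <<'E'
from plan import *
s=arm.get_state();q=s["qpos"]
qt=ik(*wl(.14,.12))
T=bump(q,qt,8,-.25);report(T,.07,.005,1,aw)
show(T[:5])
E
```

```text
0 g [0.53  0.109 0.237] rim [0.569 0.104 0.237] bot [0.5   0.112 0.237] body140 [0.457 0.072 0.349] m [ 0.99 -0.12 -0.01]
1 g [0.514 0.07  0.261] rim [0.551 0.053 0.257] bot [0.487 0.082 0.263] body140 [0.432 0.033 0.365] m [ 0.91 -0.41 -0.08]
2 g [0.504 0.033 0.275] rim [0.534 0.008 0.266] bot [0.481 0.052 0.281] body140 [ 0.412 -0.001  0.371] m [ 0.75 -0.62 -0.22]
3 g [ 0.499 -0.006  0.277] rim [ 0.521 -0.035  0.261] bot [0.483 0.016 0.29 ] body140 [ 0.399 -0.037  0.367] m [ 0.55 -0.73 -0.4 ]
4 g [ 0.498 -0.052  0.27 ] rim [ 0.511 -0.081  0.245] bot [ 0.488 -0.031  0.288] body140 [ 0.391 -0.077  0.353] m [ 0.33 -0.72 -0.61]
5 g [ 0.496 -0.109  0.253] rim [ 0.502 -0.131  0.221] bot [ 0.492 -0.091  0.277] body140 [ 0.383 -0.125  0.331] m [ 0.14 -0.57 -0.81]
6 g [ 0.487 -0.174  0.229] rim [ 0.487 -0.186  0.191] bot [ 0.486 -0.165  0.257] body140 [ 0.37  -0.179  0.302] m [ 0.01 -0.31 -0.95]
7 g [ 0.465 -0.246  0.2  ] rim [ 0.465 -0.246  0.16 ] bot [ 0.465 -0.246  0.23 ] body140 [ 0.346 -0.235  0.269] m [-0. -0. -1.]
row [-0.002, 0.035, -0.044, 0.025, 0.077, 0.377] tcp [0.541 0.114 0.219] z [ 0.53  0.26 -0.81]
row [-0.005, 0.065, -0.081, 0.069, 0.158, 0.746] tcp [0.528 0.076 0.244] z [ 0.6   0.26 -0.76]
row [-0.009, 0.096, -0.107, 0.133, 0.234, 1.113] tcp [0.519 0.039 0.259] z [ 0.67  0.25 -0.7 ]
row [-0.013, 0.133, -0.122, 0.217, 0.298, 1.485] tcp [ 0.515 -0.001  0.263] z [ 0.73  0.22 -0.65]
row [-0.021, 0.18, -0.128, 0.323, 0.351, 1.87] tcp [ 0.515 -0.048  0.257] z [ 0.78  0.18 -0.6 ]
```

Emit:
step_arm(plan=[[0, -0.002, 0.035, -0.044, 0.025, 0.077, 0.377], [0, -0.002, 0.035, -0.044, 0.025, 0.077, 0.377], [0, -0.002, 0.035, -0.044, 0.025, 0.077, 0.377], [0, -0.005, 0.065, -0.081, 0.069, 0.158, 0.746], [0, -0.005, 0.065, -0.081, 0.069, 0.158, 0.746], [0, -0.005, 0.065, -0.081, 0.069, 0.158, 0.746], [0, -0.009, 0.096, -0.107, 0.133, 0.234, 1.113], [0, -0.009, 0.096, -0.107, 0.133, 0.234, 1.113], [0, -0.009, 0.096, -0.107, 0.133, 0.234, 1.113], [0, -0.013, 0.133, -0.122, 0.217, 0.298, 1.485], [0, -0.013, 0.133, -0.122, 0.217, 0.298, 1.485], [0, -0.013, 0.133, -0.122, 0.217, 0.298, 1.485], [0, -0.021, 0.18, -0.128, 0.323, 0.351, 1.87], [0, -0.021, 0.18, -0.128, 0.323, 0.351, 1.87], [0, -0.021, 0.18, -0.128, 0.323, 0.351, 1.87], [0, -0.021, 0.18, -0.128, 0.323, 0.351, 1.87]])

```text
time: 11.92
tool_pos: [0.5125, -0.0477, 0.2492]
eef_rot: [[-0.073, -0.634, 0.77], [-0.928, 0.327, 0.181], [-0.366, -0.701, -0.612]]
wrist_force: [0.5, -0.1, -2.4]
gripper_width: 0.0528
```

```bash
python3 - <<'E'
from plan import *
s=arm.get_state();q=s["qpos"];print(s["time"],q,s["gripper_width"])
qt=ik(*wl(.14,.12))
T=bump(q,qt,3,0);report(T,.07,.005,1,aw)
show(T+[wl(.14,0)])
E
```

```text
11.9167 [-0.7279 -0.0977  2.2805  1.2167  0.7618  1.8083] 0.052770988203909484
0 g [ 0.496 -0.109  0.239] rim [ 0.5   -0.131  0.206] bot [ 0.492 -0.093  0.264] body140 [ 0.385 -0.128  0.319] m [ 0.12 -0.55 -0.83]
1 g [ 0.487 -0.175  0.219] rim [ 0.487 -0.186  0.181] bot [ 0.487 -0.166  0.248] body140 [ 0.371 -0.181  0.293] m [-0.   -0.29 -0.96]
2 g [ 0.465 -0.246  0.2  ] rim [ 0.465 -0.246  0.16 ] bot [ 0.465 -0.246  0.23 ] body140 [ 0.346 -0.235  0.269] m [-0. -0. -1.]
row [0.063, -0.004, 0.004, 0.068, 0.017, 0.425] tcp [ 0.513 -0.107  0.226] z [ 0.81  0.13 -0.58]
row [0.133, -0.007, -0.003, 0.172, 0.027, 0.846] tcp [ 0.505 -0.174  0.207] z [ 0.84  0.05 -0.54]
row [0.209, -0.005, -0.021, 0.315, 0.024, 1.258] tcp [ 0.484 -0.247  0.189] z [ 0.86 -0.08 -0.5 ]
row [0.21, -0.084, 0.069, 0.315, 0.024, 1.258] tcp [ 0.603 -0.258  0.189] z [ 0.86 -0.08 -0.5 ]
```

Emit:
step_arm(plan=[[0, 0.063, -0.004, 0.004, 0.068, 0.017, 0.425], [0, 0.063, -0.004, 0.004, 0.068, 0.017, 0.425], [0, 0.063, -0.004, 0.004, 0.068, 0.017, 0.425], [0, 0.063, -0.004, 0.004, 0.068, 0.017, 0.425], [0, 0.133, -0.007, -0.003, 0.172, 0.027, 0.846], [0, 0.133, -0.007, -0.003, 0.172, 0.027, 0.846], [0, 0.133, -0.007, -0.003, 0.172, 0.027, 0.846], [0, 0.133, -0.007, -0.003, 0.172, 0.027, 0.846], [0, 0.209, -0.005, -0.021, 0.315, 0.024, 1.258], [0, 0.209, -0.005, -0.021, 0.315, 0.024, 1.258], [0, 0.209, -0.005, -0.021, 0.315, 0.024, 1.258], [0, 0.209, -0.005, -0.021, 0.315, 0.024, 1.258], [0, 0.209, -0.005, -0.021, 0.315, 0.024, 1.258], [0, 0.209, -0.005, -0.021, 0.315, 0.024, 1.258]])

```text
time: 13.08
tool_pos: [0.487, -0.246, 0.1918]
eef_rot: [[-0.496, 0.08, 0.865], [0.036, 0.997, -0.071], [-0.868, -0.004, -0.497]]
wrist_force: [0.5, -0.1, -1.6]
gripper_width: 0.0524
```

```bash
python3 - <<'E'
from plan import *
rel(wl(.14,.12));sim(wl(.105,0))
s=arm.get_state();report([(s["tool_pos"],s["eef_rot"])],.07,.005,1,aw)
# wrist view with peg_thick model + expected cup
c=TH;pts=[ring([*c,.02],[0,0,1],.031),ring([*c,.055],[0,0,1],.018),ring([*TN,.02],[0,0,1],.025),ring([*TN,.075],[0,0,1],.012)]
p,R=s["tool_pos"],s["eef_rot"];g=p-.022*R[:,2];m=R@np.array([np.sin(aw),0,np.cos(aw)])
pts+=[ring(g+m*.04,m,.027),ring(g-m*.03,m,.027)]
wrist("w2.png",pts)
E
```

```text
t 13.0833 q [-1.1594  0.1483  2.421   1.6708  0.8757  2.2359] tcp [ 0.487  -0.246   0.1918] w 0.052362652369104826 F [ 0.4518 -0.0908 -1.6061]
world [ 0.4839 -0.2472  0.189 ] row [ 0.0039 -0.0014 -0.0012  0.0043  0.0036  0.0073] rows>= 0.1
minmarg 0.28 maxstep 0.02 end q [-0.8615  0.3336  2.2885  2.0166  0.7356  2.1143]
0 g [ 0.468 -0.244  0.203] rim [ 0.468 -0.245  0.163] bot [ 0.468 -0.244  0.233] body140 [ 0.349 -0.235  0.271] m [ 0. -0. -1.]
```

View pics/w2.png

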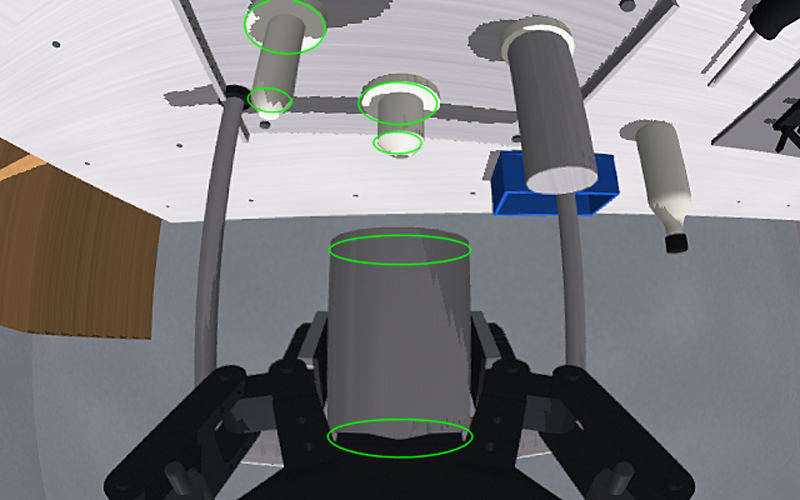

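```bash
cat > held.py <<'E'
from plan import *
def fmask(i,hulls):
    m=np.zeros((800,1280),np.uint8)
    for P in hulls: cv2.fillConvexPoly(m,np.round(cv2.convexHull(((fproj(i,P)+.5)*2-.5).astype(np.float32))).astype(np.int32),1)
    return cv2.resize(m.astype(np.float32),(640,400),interpolation=cv2.INTER_AREA)
def best(lab,c):
    d=arm.silhouettes("wrist",lab)
    d=min(d,key=lambda d:np.hypot(*(np.argwhere(d["region"]).mean(0)[::-1]-c)));print(lab,d["p"],d["region"].sum());return d["region"].astype(np.float32)
def iou(a,b): return 1-np.minimum(a,b).sum()/np.maximum(a,b).sum()
def nm(f,g,st):
    g=np.array(g,float);S=[g]+[g+np.eye(len(g))[k]*st[k] for k in range(len(g))]
    return minimize(f,g,method="Nelder-Mead",options=dict(initial_simplex=S,xatol=1e-5,fatol=1e-5,maxiter=400))
def measure(cuplab,L,D,off,s,al,peglab,pegxy,pm,rows=250):
    st=arm.get_state();i=arm.camera_info("wrist");arm.grab_frame("wrist")
    p,R=st["tool_pos"],st["eef_rot"];g=p-.022*R[:,2]
    mloc=np.array([s*np.sin(al),0,np.cos(al)])
    def cupm(x): # x: shift along axis, along y, along u(perp in plane), tilt
        a=al+x[3];ml=np.array([s*np.sin(a),0,np.cos(a)]);u=np.array([s*np.cos(al),0,-np.sin(al)])
        m=R@ml;c=g+R@(mloc*x[0]+np.array([0,1,0])*x[1]+u*x[2]);return [np.vstack([ring(c+m*(L/2+off),m,D/2),ring(c-m*(L/2-off),m,D/2)])],c+m*(L/2+off),m
    M=best(cuplab,fproj(i,(g+R@mloc*.02)[None])[0])
    r=nm(lambda x:iou(fmask(i,cupm(x)[0])[:rows],M[:rows])+5*x[2]**2/.01**2*1e-3+x[3]**2*.1,[0,0,0,0],[.005,.003,.005,.05])
    print("cup shift axis,y,u,tilt",r.x,r.fun,"rim",cupm(r.x)[1],"m",cupm(r.x)[2])
    Mp=best(peglab,fproj(i,np.array([[*pegxy,.04]]))[0])
    r2=nm(lambda x:iou(fmask(i,pm(x)),Mp),pegxy,[.005,.005]);print("peg",r2.x,r2.fun,"model",pegxy)
    return r,r2
peg=lambda R,r,h:(lambda p:[cyl([p[0],p[1],.012],[p[0],p[1],.02],R),cyl([p[0],p[1],.02],[p[0],p[1],.002+h],r),cyl([p[0],p[1],.002+h],[p[0],p[1],.012+h],r,r*.6)])
PW=("cup_wide",.07,.054,.005,1,np.radians(60),"peg_thick",TH,peg(.031,.018,.053))
E
python3 - <<'E'
from held import *
measure(*PW)
E
```

```text
cup_wide 0.67 18599
cup shift axis,y,u,tilt [ 0.0028 -0.0003 -0.0008 -0.0034] 0.011975247596357647 rim [ 0.4694 -0.2455  0.1604] m [ 0.0075 -0.0059 -1.    ]
peg_thick 0.69 2997
peg [ 0.5841 -0.2531] 0.044124722480773926 model [ 0.5845 -0.256 ]
```

```bash
cat >> h.py <<'E'
def shift(*ds):
    s=arm.get_state();R=s["eef_rot"];p=s["tool_pos"]
    for d in ds:
        d=np.array(d);q=ik(p+d,R);print("world",d,"row",(R.T@d).round(4),"q",q.round(2),"marg",round(marg(q),2))
E
python3 - <<'E'
from h import *
shift([.06,-.004,-.02],[.1147,-.0078,-.03],[.1147,-.0078,-.06])
E
```

```text
world [ 0.06  -0.004 -0.02 ] row [-0.0124  0.0009  0.0621] q [-0.99  0.25  2.36  1.88  0.8   2.15] marg 0.34
world [ 0.1147 -0.0078 -0.03  ] row [-0.0308  0.0016  0.1147] q [-0.86  0.31  2.29  1.99  0.73  2.13] marg 0.41
world [ 0.1147 -0.0078 -0.06  ] row [-0.0047  0.0018  0.1296] q [-0.86  0.38  2.32  2.09  0.78  2.  ] marg 0.38
```

Emit:
step_arm(plan=[[0, -0.007, 0, 0.03, 0, 0, 0], [0, -0.012, 0.001, 0.062, 0, 0, 0], [0, -0.021, 0.001, 0.088, 0, 0, 0], [0, -0.031, 0.002, 0.115, 0, 0, 0], [0, -0.031, 0.002, 0.115, 0, 0, 0], [0, -0.031, 0.002, 0.115, 0, 0, 0]])

```text
time: 13.78
tool_pos: [0.6043, -0.254, 0.1631]
eef_rot: [[-0.493, 0.078, 0.866], [0.033, 0.997, -0.071], [-0.869, -0.006, -0.494]]
wrist_force: [-1.0, -0.2, -2.0]
gripper_width: 0.0522
```

```bash
python3 - <<'E'
from held import *
rel()
measure(*PW)
shift([0,0,-.05],[0,0,-.109])
E
```

```text
t 13.7833 q [-0.859   0.3164  2.2835  1.9954  0.7332  2.1347] tcp [ 0.6043 -0.254   0.1631] w 0.052175910018460864 F [-1.0045 -0.2009 -1.9739]
cup_wide 0.83 18393
cup shift axis,y,u,tilt [ 0.0022 -0.0001  0.0007 -0.0144] 0.017392094279969444 rim [ 0.5854 -0.2528  0.1318] m [ 0.0203 -0.0078 -0.9998]
peg_thick 0.62 6243
peg [ 0.5824 -0.2535] 0.034488141536712646 model [ 0.5845 -0.256 ]
world [ 0.    0.   -0.05] row [0.0434 0.0003 0.0248] q [-0.86  0.43  2.34  2.15  0.82  1.92] marg 0.36
world [ 0.     0.    -0.109] row [0.0947 0.0006 0.054 ] q [-0.86  0.59  2.39  2.29  0.94  1.71] marg 0.31
```

Emit:
step_arm(plan=[[0, 0.0125, 0, 0.006, 0, 0, 0], [0, 0.025, 0, 0.0125, 0, 0, 0], [0, 0.037, 0, 0.0195, 0, 0, 0], [0, 0.049, 0, 0.0265, 0, 0, 0], [0, 0.061, 0, 0.033, 0, 0, 0], [0, 0.072, 0, 0.039, 0, 0, 0], [0, 0.072, 0, 0.039, 0, 0, 0]])

```text
time: 14.52
tool_pos: [0.5994, -0.2555, 0.079]
eef_rot: [[-0.497, 0.083, 0.864], [0.039, 0.997, -0.074], [-0.867, -0.003, -0.498]]
wrist_force: [-0.4, -0.3, -2.2]
gripper_width: 0.0521
```

Emit:
step_arm(plan=[[0, 0.007, 0, 0.004, 0, 0, 0], [0, 0.014, 0, 0.008, 0, 0, 0], [0, 0.019, 0, 0.011, 0, 0, 0], [0, 0.021, 0, 0.012, 0, 0, 0], [0, 0.021, 0, 0.012, 0, 0, 0]])

```text
time: 14.93
tool_pos: [0.601, -0.2556, 0.0574]
eef_rot: [[-0.493, 0.082, 0.866], [0.036, 0.997, -0.074], [-0.869, -0.005, -0.494]]
wrist_force: [-0.5, 0.3, -1.6]
gripper_width: 0.0526
```

Emit:
step_arm(plan=[[0, 0.0018, 0, 0.001, 0, 0, 0], [0, 0.0035, 0, 0.002, 0, 0, 0], [0, 0.0035, 0, 0.002, 0, 0, 0]])

```text
time: 15.18
tool_pos: [0.6012, -0.2554, 0.0534]
eef_rot: [[-0.493, 0.081, 0.866], [0.035, 0.997, -0.073], [-0.869, -0.006, -0.494]]
wrist_force: [0.2, 0.1, -0.7]
gripper_width: 0.0524
```

```bash
python3 - <<'E'
from held import *
rel()
st=arm.get_state();i=arm.camera_info("wrist")
measure(*PW)
c=[.5835,-.2540]
wrist("w3.png",[ring([*c,.02],[0,0,1],.031)],(160,20,480,260))
E
```

```text
t 15.1833 q [-0.8662  0.5932  2.3891  2.2847  0.9449  1.7024] tcp [ 0.6012 -0.2554  0.0534] w 0.052425660438943054 F [ 0.1731  0.1133 -0.7104]
cup_wide 0.67 18286
cup shift axis,y,u,tilt [ 0.0031 -0.0002 -0.0018  0.0013] 0.012325588809193357 rim [ 0.5842 -0.2544  0.0212] m [ 0.0048 -0.0063 -1.    ]
peg_thick 0.96 3157
peg [ 0.5835 -0.2534] 0.7260689735412598 model [ 0.5845 -0.256 ]
```

View pics/w3.png

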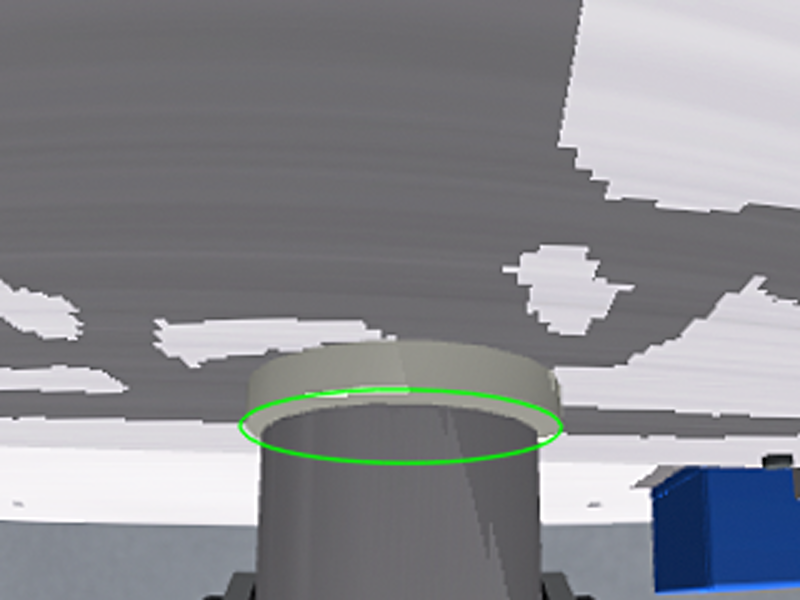

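Emit:
step_arm(plan=[[0, 0.001, 0, 0.0006, 0, 0, 0], [0, 0.0018, 0, 0.001, 0, 0, 0], [0, 0.0018, 0, 0.001, 0, 0, 0], [0, 0.0018, 0, 0.001, 0, 0, 0]])

```text
time: 15.72
tool_pos: [0.6016, -0.2553, 0.0519]
eef_rot: [[-0.492, 0.081, 0.867], [0.035, 0.997, -0.073], [-0.87, -0.006, -0.493]]
wrist_force: [0.1, -0.3, 1.5]
gripper_width: 0.0525
```

Emit:
step_arm(plan=[[0, 0.001, 0, 0.0006, 0, 0, 0], [0, 0.001, 0, 0.0006, 0, 0, 0]])

```text
time: 15.88
tool_pos: [0.6019, -0.2554, 0.0519]
eef_rot: [[-0.489, 0.081, 0.868], [0.034, 0.997, -0.074], [-0.871, -0.006, -0.49]]
wrist_force: [-3.1, 0.5, 6.7]
gripper_width: 0.0523
```

Emit:
step_arm(plan=[[0.7, 0, 0, 0, 0, 0, 0], [0.85, 0, 0, 0, 0, 0, 0], [0.85, 0, 0, 0, 0, 0, 0], [0.9, 0, 0, 0, 0, 0, 0], [0.9, 0, 0, -0.015, 0, 0, 0], [0.9, 0, 0, -0.03, 0, 0, 0], [0.9, 0, 0, -0.06, 0, 0, 0], [0.9, 0, 0, -0.09, 0, 0, 0], [0.9, 0, 0, -0.09, 0, 0, 0]])

```text
time: 16.63
tool_pos: [0.5204, -0.2478, 0.0955]
eef_rot: [[-0.494, 0.083, 0.866], [0.037, 0.997, -0.074], [-0.869, -0.005, -0.495]]
wrist_force: [-1.2, 0.8, 0.3]
gripper_width: 0.0771
```

```bash
python3 - <<'E'
from held import *
rel()
i=arm.camera_info("wrist")
wrist("w4.png",[ring([.5845,-.2545,.02],[0,0,1],.027),ring([.5845,-.2545,.09],[0,0,1],.027)])
c=np.array([.5845,-.2545])
M=best("cup_wide",fproj(i,np.array([[*c,.06]]))[0])
r=nm(lambda x:iou(fmask(i,[cyl([x[0],x[1],x[2]],[x[0]+x[3],x[1]+x[4],x[2]+.07],.027)]),M),[*c,.02,0,0],[.004,.004,.004,.004,.004]);print(r.x,r.fun)
E
```

```text
t 16.6333 q [-1.0549  0.4592  2.5071  2.0779  0.9601  1.7415] tcp [ 0.5204 -0.2478  0.0955] w 0.07706489735284752 F [-1.1679  0.8393  0.3464]
cup_wide 0.62 7309
[ 0.5843 -0.2543  0.0196  0.0006  0.0005] 0.015887558460235596
```

View pics/w4.png

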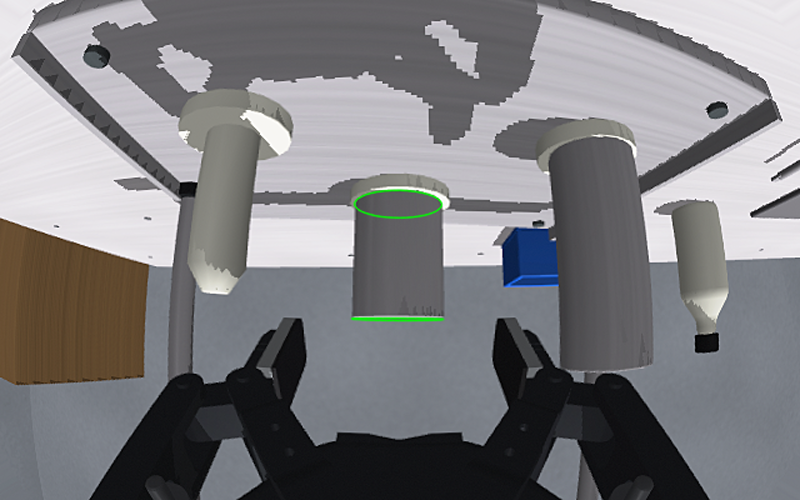

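```bash
cat >> h.py <<'E'
as_=np.radians(65)
def sp(lift,back=.022):
    p,R=pickpose(S,sy,.010,as_,0,-1,lift);return p+(back-.022)*R[:,2],R
def sl_(lift,dx=0,psi=np.radians(10)):
    p,R=placepose(TN,.0575,as_,psi,-1,lift);return p-dx*np.array([np.cos(psi),np.sin(psi),0]),R
E
python3 - <<'E'
from plan import *
s=arm.get_state();p,R=s["tool_pos"],s["eef_rot"];q=s["qpos"]
up=p+np.array([-.05,0,.15]);qu=ik(up,R);print(qu,marg(qu))
pre=sp(0,.022-.1);qp=ik(*pre);print("pre",qp,marg(qp))
for l in (0,.05,.13): 
    a=ik(*sp(l));b=ik(*sl_(l));print(l,a,marg(a),b,marg(b))
T=bump(qu,qp,9,-.15)
for P,Q in T: print(P.round(3),Q[:,2].round(2))
show([(up,R)]+T[:3])
E
```

```text
[-1.2135  0.0143  2.3452  1.4653  0.9101  2.5008] 0.1991723666703029
pre [ 0.6037  0.2579  1.9162 -0.4862  0.7182 -0.4265] 0.6081772991286051
0 [ 0.5423  0.4132  1.9696 -0.6259  0.5161 -0.3051] 0.4060815004702122 [-1.2865  0.6286  2.2855  1.5723  1.1217 -1.3193] 0.4144845617562689
0.05 [ 0.5423  0.3422  1.915  -0.5194  0.6218 -0.4313] 0.5117590781635872 [-1.2865  0.5109  2.2546  1.501   1.1268 -1.1546] 0.44541729407949804
0.13 [ 0.5423  0.2489  1.8098 -0.415   0.7994 -0.5683] 0.689403915174967 [-1.2865  0.3416  2.1802  1.39    1.1575 -0.8887] 0.5197748630785748
[ 0.491 -0.148  0.226] [ 0.79  0.12 -0.6 ]
[ 0.486 -0.064  0.207] [ 0.66  0.25 -0.7 ]
[ 0.471 -0.001  0.189] [ 0.52  0.3  -0.8 ]
[0.456 0.044 0.173] [ 0.4   0.28 -0.87]
[0.449 0.078 0.16 ] [ 0.3   0.21 -0.93]
[0.454 0.111 0.149] [ 0.26  0.11 -0.96]
[0.469 0.152 0.14 ] [ 0.26  0.02 -0.97]
[0.488 0.212 0.133] [ 0.32 -0.06 -0.95]
[0.501 0.293 0.127] [ 0.41 -0.09 -0.91]
row [-0.106, -0.005, -0.117, 0.0, 0.0, 0.0] tcp [ 0.473 -0.25   0.245] z [ 0.87 -0.08 -0.49]
row [-0.094, 0.098, -0.1, -0.232, 0.072, -0.624] tcp [ 0.491 -0.148  0.226] z [ 0.79  0.12 -0.6 ]
row [-0.072, 0.181, -0.101, -0.468, 0.056, -1.255] tcp [ 0.486 -0.064  0.207] z [ 0.66  0.25 -0.7 ]
row [-0.047, 0.243, -0.11, -0.702, -0.045, -1.882] tcp [ 0.471 -0.001  0.189] z [ 0.52  0.3  -0.8 ]
```

Emit:
step_arm(plan=[[0.9, -0.053, -0.002, -0.058, 0, 0, 0], [0.9, -0.106, -0.005, -0.117, 0, 0, 0], [0.9, -0.106, -0.005, -0.117, 0, 0, 0], [0.9, -0.106, -0.005, -0.117, 0, 0, 0], [0.9, -0.106, -0.005, -0.117, 0, 0, 0], [1, -0.094, 0.098, -0.1, -0.232, 0.072, -0.624], [1, -0.094, 0.098, -0.1, -0.232, 0.072, -0.624], [1, -0.094, 0.098, -0.1, -0.232, 0.072, -0.624], [1, -0.094, 0.098, -0.1, -0.232, 0.072, -0.624], [1, -0.094, 0.098, -0.1, -0.232, 0.072, -0.624], [1, -0.072, 0.181, -0.101, -0.468, 0.056, -1.255], [1, -0.072, 0.181, -0.101, -0.468, 0.056, -1.255], [1, -0.072, 0.181, -0.101, -0.468, 0.056, -1.255], [1, -0.072, 0.181, -0.101, -0.468, 0.056, -1.255], [1, -0.072, 0.181, -0.101, -0.468, 0.056, -1.255], [1, -0.047, 0.243, -0.11, -0.702, -0.045, -1.882], [1, -0.047, 0.243, -0.11, -0.702, -0.045, -1.882], [1, -0.047, 0.243, -0.11, -0.702, -0.045, -1.882], [1, -0.047, 0.243, -0.11, -0.702, -0.045, -1.882], [1, -0.047, 0.243, -0.11, -0.702, -0.045, -1.882]])

```text
time: 18.4
tool_pos: [0.4711, 0.0012, 0.1882]
eef_rot: [[0.379, -0.743, 0.552], [-0.921, -0.243, 0.304], [-0.091, -0.624, -0.776]]
wrist_force: [-1.0, 0.3, -0.1]
gripper_width: 0.0856
```

```bash
python3 - <<'E'
from plan import *
s=arm.get_state();q=s["qpos"];print(s["time"],q,s["tool_pos"])
qp=ik(*sp(0,.022-.1))
T=bump(q,qp,5,-.1)
show(T)
E
```

```text
18.4 [-0.6269 -0.0377  2.2323  0.8787  0.8344  1.5812] [0.4711 0.0012 0.1882]
row [-0.057, 0.011, 0.017, -0.155, -0.102, -0.821] tcp [0.451 0.056 0.173] z [ 0.4   0.28 -0.87]
row [-0.094, 0.011, 0.032, -0.257, -0.239, -1.644] tcp [0.445 0.095 0.165] z [ 0.31  0.19 -0.93]
row [-0.127, -0.002, 0.058, -0.319, -0.424, -2.463] tcp [0.457 0.136 0.157] z [ 0.28  0.07 -0.96]
row [-0.174, -0.027, 0.1, 0.295, 0.586, 2.847] tcp [0.481 0.198 0.144] z [ 0.32 -0.03 -0.95]
row [-0.252, -0.055, 0.153, 0.157, 0.502, 2.004] tcp [0.501 0.293 0.127] z [ 0.41 -0.09 -0.91]
```

Emit:
step_arm(plan=[[1, -0.057, 0.011, 0.017, -0.155, -0.102, -0.821], [1, -0.057, 0.011, 0.017, -0.155, -0.102, -0.821], [1, -0.057, 0.011, 0.017, -0.155, -0.102, -0.821], [1, -0.057, 0.011, 0.017, -0.155, -0.102, -0.821], [1, -0.057, 0.011, 0.017, -0.155, -0.102, -0.821], [1, -0.057, 0.011, 0.017, -0.155, -0.102, -0.821], [1, -0.094, 0.011, 0.032, -0.257, -0.239, -1.644], [1, -0.094, 0.011, 0.032, -0.257, -0.239, -1.644], [1, -0.094, 0.011, 0.032, -0.257, -0.239, -1.644], [1, -0.094, 0.011, 0.032, -0.257, -0.239, -1.644], [1, -0.094, 0.011, 0.032, -0.257, -0.239, -1.644], [1, -0.094, 0.011, 0.032, -0.257, -0.239, -1.644], [1, -0.094, 0.011, 0.032, -0.257, -0.239, -1.644], [1, -0.127, -0.002, 0.058, -0.319, -0.424, -2.463], [1, -0.127, -0.002, 0.058, -0.319, -0.424, -2.463], [1, -0.127, -0.002, 0.058, -0.319, -0.424, -2.463], [1, -0.127, -0.002, 0.058, -0.319, -0.424, -2.463], [1, -0.127, -0.002, 0.058, -0.319, -0.424, -2.463], [1, -0.127, -0.002, 0.058, -0.319, -0.424, -2.463], [1, -0.127, -0.002, 0.058, -0.319, -0.424, -2.463]])

```text
time: 20.07
tool_pos: [0.4575, 0.1365, 0.1561]
eef_rot: [[0.296, 0.914, 0.278], [0.942, -0.328, 0.077], [0.161, 0.239, -0.957]]
wrist_force: [0.0, 0.1, 0.2]
gripper_width: 0.0854
```

```bash
python3 - <<'E'
from plan import *
s=arm.get_state();q=s["qpos"];print(s["time"],q,s["tool_pos"])
pre=sp(0,.022-.1);qp=ik(*pre)
T=bump(q,qp,2,0)
show(T);sim(pre)
E
```

```text
20.0667 [0.1085 0.047  2.041  0.0663 0.7655 0.3916] [0.4575 0.1365 0.1561]
row [0.062, -0.003, 0.029, -0.018, -0.119, -0.85] tcp [0.481 0.198 0.137] z [ 0.31 -0.04 -0.95]
row [0.156, -0.019, 0.052, -0.049, -0.244, -1.706] tcp [0.501 0.293 0.127] z [ 0.41 -0.09 -0.91]
minmarg 0.61 maxstep 0.04 end q [ 0.6037  0.2579  1.9162 -0.4862  0.7182 -0.4265]
```

Emit:
step_arm(plan=[[1, 0.062, -0.003, 0.029, -0.018, -0.119, -0.85], [1, 0.062, -0.003, 0.029, -0.018, -0.119, -0.85], [1, 0.062, -0.003, 0.029, -0.018, -0.119, -0.85], [1, 0.062, -0.003, 0.029, -0.018, -0.119, -0.85], [1, 0.062, -0.003, 0.029, -0.018, -0.119, -0.85], [1, 0.062, -0.003, 0.029, -0.018, -0.119, -0.85], [1, 0.062, -0.003, 0.029, -0.018, -0.119, -0.85], [1, 0.156, -0.019, 0.052, -0.049, -0.244, -1.706], [1, 0.156, -0.019, 0.052, -0.049, -0.244, -1.706], [1, 0.156, -0.019, 0.052, -0.049, -0.244, -1.706], [1, 0.156, -0.019, 0.052, -0.049, -0.244, -1.706], [1, 0.156, -0.019, 0.052, -0.049, -0.244, -1.706], [1, 0.156, -0.019, 0.052, -0.049, -0.244, -1.706], [1, 0.156, -0.019, 0.052, -0.049, -0.244, -1.706], [1, 0.156, -0.019, 0.052, -0.049, -0.244, -1.706], [1, 0.156, -0.019, 0.052, -0.049, -0.244, -1.706]])

```text
time: 21.4
tool_pos: [0.5011, 0.2929, 0.1269]
eef_rot: [[-0.885, 0.218, 0.412], [0.198, 0.976, -0.09], [-0.421, 0.002, -0.907]]
wrist_force: [0.4, 0.7, -0.3]
gripper_width: 0.0854
```

```bash
python3 - <<'E'
from held import *
i=arm.camera_info("wrist");arm.grab_frame("wrist")
M=best("cup_slim",fproj(i,S[None])[0])
r=nm(lambda p:iou(fmask(i,[np.vstack(cuprings(np.array([p[0],p[1],.056]),p[2],.095,.042)[:2])]),M),[S[0],S[1],sy],[.01,.01,.1]);print(r.x,r.fun)
sim(sp(0));rel(sp(0,.022-.04),sp(0))
E
```

```text
cup_slim 0.69 6045
[ 0.5447  0.2865 -0.2324] 0.027262449264526367
minmarg 0.41 maxstep 0.01 end q [ 0.5423  0.4132  1.9696 -0.6259  0.5161 -0.3051]
t 21.5 q [ 0.6015  0.2578  1.9137 -0.4847  0.721  -0.4213] tcp [0.5018 0.2926 0.1275] w 0.08573584377069637 F [ 0.7987 -0.0973  0.0074]
world [0.5256 0.2882 0.0723] row [ 0.0014  0.0007  0.0602 -0.0013 -0.0002 -0.0092] rows>= 1.4
world [0.5421 0.2846 0.0361] row [ 0.0014  0.0008  0.1002 -0.0013 -0.0002 -0.0092] rows>= 2.4
```

```bash
sed -i 's/S=np.array(\[.5428,.2845,.056\]);sy=-.211/S=np.array([.5443,.2860,.056]);sy=-.225/' h.py; python3 - <<'E'
from h import *
rel(sp(0,.022-.04),sp(0))
E
```

```text
t 21.5 q [ 0.6015  0.2578  1.9137 -0.4847  0.721  -0.4213] tcp [0.5018 0.2926 0.1275] w 0.08573584377069637 F [ 0.7987 -0.0973  0.0074]
world [0.5271 0.2899 0.0723] row [ 0.0004  0.0027  0.0607  0.0046 -0.0002  0.0035] rows>= 1.5
world [0.5436 0.2862 0.0361] row [ 0.0004  0.0026  0.1007  0.0046 -0.0002  0.0035] rows>= 2.4
```

Emit:
step_arm(plan=[[1, 0, 0.0025, 0.03, 0.004, 0, 0.003], [1, 0, 0.0025, 0.06, 0.004, 0, 0.003], [1, 0, 0.0025, 0.08, 0.004, 0, 0.003], [1, 0, 0.0025, 0.1, 0.004, 0, 0.003], [1, 0, 0.0025, 0.1, 0.004, 0, 0.003], [0, 0, 0.0025, 0.1, 0.004, 0, 0.003], [0, 0, 0.0025, 0.1, 0.004, 0, 0.003], [0, 0, 0.0025, 0.1, 0.004, 0, 0.003], [0, 0, 0.0025, 0.1, 0.004, 0, 0.003], [0, 0, 0.0025, 0.1, 0.004, 0, 0.003], [0, 0, 0.0025, 0.1, 0.004, 0, 0.003], [0, 0, 0.0025, 0.1, 0.004, 0, 0.003], [0, 0, 0.0025, 0.1, 0.004, 0, 0.003]], squeeze=60)

```text
time: 22.58
tool_pos: [0.5445, 0.2869, 0.0391]
eef_rot: [[-0.882, 0.22, 0.416], [0.2, 0.976, -0.091], [-0.426, 0.003, -0.905]]
wrist_force: [-2.7, 3.3, 6.8]
gripper_width: 0.041
```

```bash
python3 - <<'E'
from h import *
rel();shift([0,0,.02],[0,0,.18])
E
```

```text
t 22.5833 q [ 0.5461  0.4128  1.9601 -0.6242  0.5264 -0.2951] tcp [0.5445 0.2869 0.0391] w 0.04100769830184537 F [-2.7374  3.2988  6.7586]
world [0.   0.   0.02] row [-0.0085  0.0001 -0.0181] q [ 0.55  0.38  1.94 -0.58  0.57 -0.35] marg 0.46
world [0.   0.   0.18] row [-0.0766  0.0005 -0.1629] q [ 0.55  0.21  1.72 -0.38  0.92 -0.62] marg 0.8
```

Emit:
step_arm(plan=[[0, -0.004, 0, -0.009, 0, 0, 0], [0, -0.0085, 0, -0.018, 0, 0, 0], [0, -0.02, 0, -0.042, 0, 0, 0], [0, -0.035, 0, -0.074, 0, 0, 0], [0, -0.05, 0, -0.106, 0, 0, 0], [0, -0.065, 0, -0.138, 0, 0, 0], [0, -0.077, 0, -0.163, 0, 0, 0], [0, -0.077, 0, -0.163, 0, 0, 0], [0, -0.077, 0, -0.163, 0, 0, 0]])

```text
time: 23.33
tool_pos: [0.5446, 0.2854, 0.2196]
eef_rot: [[-0.882, 0.221, 0.415], [0.201, 0.975, -0.092], [-0.425, 0.002, -0.905]]
wrist_force: [-0.4, -0.3, -1.5]
gripper_width: 0.041
```

```bash
python3 - <<'E'
from plan import *
s=arm.get_state();q=s["qpos"];print(s["time"],q,s["tool_pos"],s["gripper_width"])
for dx,l in ((.0,.12),(.08,.12),(.12,.12),(.05,.13)):
    a=ik(*sl_(l,dx));print(dx,l,a,marg(a))
qt=ik(*sl_(.13,.05))
T=bump(q,qt,8,-.2);report(T,.095,.01,-1,as_)
show(T[:5])
E
```

```text
23.3333 [ 0.5442  0.2052  1.7227 -0.3778  0.922  -0.6172] [0.5446 0.2854 0.2196] 0.0409705203354087
0.0 0.12 [-1.2865  0.3612  2.191   1.4032  1.1522 -0.9214] 0.5089688395959286
0.08 0.12 [-1.4873  0.3473  2.2218  1.2517  1.255  -0.9673] 0.4781669902069723
0.12 0.12 [-1.5886  0.346   2.2247  1.1726  1.3057 -0.9889] 0.4752919850303292
0.05 0.13 [-1.4112  0.3306  2.2031  1.2991  1.2247 -0.9184] 0.4969251094411282
0 g [0.521 0.184 0.229] rim [0.57  0.157 0.22 ] bot [0.488 0.202 0.235] body140 [0.481 0.192 0.361] m [ 0.86 -0.48 -0.16]
1 g [0.496 0.109 0.221] rim [0.535 0.071 0.203] bot [0.471 0.134 0.233] body140 [0.468 0.103 0.356] m [ 0.68 -0.66 -0.32]
2 g [0.476 0.054 0.215] rim [0.502 0.012 0.187] bot [0.458 0.082 0.233] body140 [0.45  0.029 0.348] m [ 0.46 -0.74 -0.49]
3 g [0.467 0.008 0.21 ] rim [ 0.48  -0.033  0.172] bot [0.458 0.035 0.234] body140 [ 0.434 -0.036  0.336] m [ 0.24 -0.72 -0.65]
4 g [ 0.469 -0.044  0.207] rim [ 0.472 -0.079  0.161] bot [ 0.467 -0.021  0.237] body140 [ 0.42  -0.103  0.322] m [ 0.05 -0.6  -0.8 ]
5 g [ 0.475 -0.114  0.207] rim [ 0.472 -0.137  0.154] bot [ 0.478 -0.098  0.241] body140 [ 0.401 -0.177  0.305] m [-0.07 -0.41 -0.91]
6 g [ 0.471 -0.209  0.208] rim [ 0.466 -0.22   0.151] bot [ 0.474 -0.202  0.244] body140 [ 0.369 -0.26   0.286] m [-0.08 -0.19 -0.98]
7 g [ 0.437 -0.325  0.208] rim [ 0.437 -0.325  0.15 ] bot [ 0.437 -0.325  0.245] body140 [ 0.314 -0.347  0.266] m [-0. -0. -1.]
row [0.0, -0.104, 0.013, 0.016, 0.145, 0.315] tcp [0.527 0.183 0.208] z [ 0.28 -0.06 -0.96]
row [0.012, -0.181, 0.016, -0.006, 0.269, 0.634] tcp [0.501 0.11  0.2  ] z [ 0.2   0.05 -0.98]
row [0.023, -0.236, 0.018, -0.063, 0.376, 0.957] tcp [0.48  0.058 0.194] z [ 0.18  0.18 -0.97]
row [0.023, -0.28, 0.022, -0.153, 0.465, 1.287] tcp [0.472 0.015 0.19 ] z [ 0.23  0.32 -0.92]
row [0.008, -0.327, 0.029, -0.282, 0.53, 1.627] tcp [ 0.477 -0.034  0.189] z [ 0.36  0.43 -0.83]
```

Emit:
step_arm(plan=[[0, 0, -0.104, 0.013, 0.016, 0.145, 0.315], [0, 0, -0.104, 0.013, 0.016, 0.145, 0.315], [0, 0, -0.104, 0.013, 0.016, 0.145, 0.315], [0, 0.012, -0.181, 0.016, -0.006, 0.269, 0.634], [0, 0.012, -0.181, 0.016, -0.006, 0.269, 0.634], [0, 0.012, -0.181, 0.016, -0.006, 0.269, 0.634], [0, 0.023, -0.236, 0.018, -0.063, 0.376, 0.957], [0, 0.023, -0.236, 0.018, -0.063, 0.376, 0.957], [0, 0.023, -0.236, 0.018, -0.063, 0.376, 0.957], [0, 0.023, -0.28, 0.022, -0.153, 0.465, 1.287], [0, 0.023, -0.28, 0.022, -0.153, 0.465, 1.287], [0, 0.023, -0.28, 0.022, -0.153, 0.465, 1.287], [0, 0.008, -0.327, 0.029, -0.282, 0.53, 1.627], [0, 0.008, -0.327, 0.029, -0.282, 0.53, 1.627], [0, 0.008, -0.327, 0.029, -0.282, 0.53, 1.627], [0, 0.008, -0.327, 0.029, -0.282, 0.53, 1.627]])

```text
time: 24.67
tool_pos: [0.4741, -0.0351, 0.1847]
eef_rot: [[0.119, 0.929, 0.351], [0.862, -0.272, 0.428], [0.493, 0.251, -0.833]]
wrist_force: [-0.3, 0.8, -2.2]
gripper_width: 0.041
```

```bash
python3 - <<'E'
from plan import *
s=arm.get_state();q=s["qpos"];print(s["time"],q,s["tool_pos"],s["gripper_width"])
qt=ik(*sl_(.13,.05))
T=bump(q,qt,4,-.06);report(T,.095,.01,-1,as_)
show(T)
E
```

```text
24.6667 [-0.6808  0.1031  2.0277  0.666   1.1097 -0.8009] [ 0.4741 -0.0351  0.1847] 0.040982812600975194
0 g [ 0.471 -0.093  0.214] rim [ 0.469 -0.12   0.163] bot [ 0.472 -0.075  0.247] body140 [ 0.403 -0.154  0.316] m [-0.04 -0.48 -0.88]
1 g [ 0.473 -0.155  0.221] rim [ 0.469 -0.174  0.166] bot [ 0.476 -0.143  0.256] body140 [ 0.383 -0.211  0.309] m [-0.07 -0.33 -0.94]
2 g [ 0.464 -0.234  0.218] rim [ 0.461 -0.243  0.162] bot [ 0.467 -0.228  0.255] body140 [ 0.356 -0.277  0.292] m [-0.06 -0.16 -0.98]
3 g [ 0.437 -0.325  0.208] rim [ 0.437 -0.325  0.15 ] bot [ 0.437 -0.325  0.245] body140 [ 0.314 -0.347  0.266] m [-0. -0. -1.]
row [-0.034, 0.023, -0.028, -0.144, 0.092, 0.219] tcp [ 0.482 -0.083  0.197] z [ 0.5   0.45 -0.75]
row [-0.083, 0.048, -0.061, -0.305, 0.188, 0.441] tcp [ 0.487 -0.146  0.206] z [ 0.65  0.41 -0.64]
row [-0.153, 0.065, -0.098, -0.477, 0.29, 0.675] tcp [ 0.482 -0.227  0.207] z [ 0.79  0.32 -0.53]
row [-0.243, 0.065, -0.14, -0.671, 0.394, 0.916] tcp [ 0.457 -0.322  0.198] z [ 0.89  0.16 -0.42]
```

Emit:
step_arm(plan=[[0, -0.034, 0.023, -0.028, -0.144, 0.092, 0.219], [0, -0.034, 0.023, -0.028, -0.144, 0.092, 0.219], [0, -0.034, 0.023, -0.028, -0.144, 0.092, 0.219], [0, -0.083, 0.048, -0.061, -0.305, 0.188, 0.441], [0, -0.083, 0.048, -0.061, -0.305, 0.188, 0.441], [0, -0.083, 0.048, -0.061, -0.305, 0.188, 0.441], [0, -0.153, 0.065, -0.098, -0.477, 0.29, 0.675], [0, -0.153, 0.065, -0.098, -0.477, 0.29, 0.675], [0, -0.153, 0.065, -0.098, -0.477, 0.29, 0.675], [0, -0.243, 0.065, -0.14, -0.671, 0.394, 0.916], [0, -0.243, 0.065, -0.14, -0.671, 0.394, 0.916], [0, -0.243, 0.065, -0.14, -0.671, 0.394, 0.916], [0, -0.243, 0.065, -0.14, -0.671, 0.394, 0.916], [0, -0.243, 0.065, -0.14, -0.671, 0.394, 0.916], [0, -0.243, 0.065, -0.14, -0.671, 0.394, 0.916]])

```text
time: 25.92
tool_pos: [0.4614, -0.3195, 0.2023]
eef_rot: [[0.409, 0.183, 0.894], [0.082, -0.983, 0.164], [0.909, 0.006, -0.417]]
wrist_force: [-0.7, 0.9, -0.7]
gripper_width: 0.0412
```

```bash
cat >> held.py <<'E'
PS=("cup_slim",.095,.042,.010,-1,as_,"peg_thin",TN,peg(.025,.012,.073))
E
python3 - <<'E'
from held import *
rel(sl_(.13,.05),sl_(.13,0))
measure(*PS)
wrist("w5.png",[ring([*TN,.02],[0,0,1],.025),ring([*TN,.075],[0,0,1],.012)])
E
```

```text
t 25.9167 q [-1.4007  0.328   2.1977  1.3029  1.2299 -0.9181] tcp [ 0.4614 -0.3195  0.2023] w 0.04119379748646659 F [-0.6819  0.8808 -0.7472]
world [ 0.4567 -0.322   0.1982] row [-0.0059  0.0016 -0.0029 -0.0063 -0.0062  0.01  ] rows>= 0.2
world [ 0.5059 -0.3133  0.1982] row [ 0.015   0.0021  0.0425 -0.0063 -0.0062  0.01  ] rows>= 1.1
cup_slim 0.56 13410
cup shift axis,y,u,tilt [ 0.0035  0.0007 -0.0036 -0.0016] 0.013930459548455822 rim [ 0.4459 -0.3235  0.1505] m [ 0.0088 -0.0049 -0.9999]
peg_thin 0.57 13488
peg [ 0.5026 -0.3148] 0.8526816964149475 model [ 0.4863 -0.3168]
```

View pics/w5.png

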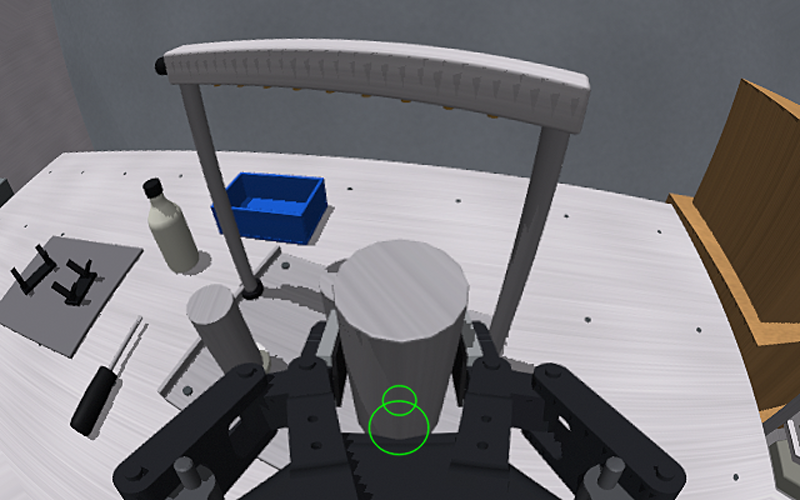

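```bash
python3 - <<'E'
from h import *
shift([.0398,.0069,-.0],[.0398,.0069,-.045])
E
```

```text
world [ 0.0398  0.0069 -0.    ] row [0.0168 0.0005 0.0367] q [-1.3   0.34  2.18  1.38  1.17 -0.89] marg 0.52
world [ 0.0398  0.0069 -0.045 ] row [-0.0241  0.0001  0.0555] q [-1.3   0.43  2.22  1.44  1.15 -1.04] marg 0.48
```

Emit:
step_arm(plan=[[0, 0.008, 0, 0.018, 0, 0, 0], [0, 0.017, 0, 0.037, 0, 0, 0], [0, 0.007, 0, 0.042, 0, 0, 0], [0, -0.007, 0, 0.048, 0, 0, 0], [0, -0.019, 0, 0.053, 0, 0, 0], [0, -0.024, 0, 0.0555, 0, 0, 0], [0, -0.024, 0, 0.0555, 0, 0, 0]])

```text
time: 26.7
tool_pos: [0.501, -0.314, 0.1567]
eef_rot: [[0.409, 0.18, 0.894], [0.079, -0.984, 0.162], [0.909, 0.005, -0.417]]
wrist_force: [-0.3, 0.1, -1.1]
gripper_width: 0.0408
```

```bash
python3 - <<'E'
from held import *
rel()
st=arm.get_state();p,R=st["tool_pos"],st["eef_rot"];g=p-.022*R[:,2];m=R@np.array([-np.sin(as_),0,np.cos(as_)]);print("nominal rim",g+m*.0575,"m",m)
measure(*PS)
N=("top","scene");I=[arm.camera_info(n) for n in N]
for n in N: cv2.imwrite(f"pics/{n}1.png",arm.grab_frame(n)[:,:,::-1])
c0=g+m*.01
Ms=[]
for n,i in zip(N,I):
    c=proj(i,c0[None])[0]
    for l in ("cup_slim","peg_thin"):
        d=arm.silhouettes(n,l);k=[(np.hypot(*(np.argwhere(x["region"]).mean(0)[::-1]-c)),x) for x in d if x["region"].any()]
        print(n,l,[(round(a,1),round(x["p"],2),int(x["region"].sum())) for a,x in k])
        if k: np.save(f"m_{n}_{l}.npy",min(k,key=lambda a:a[0])[1]["region"])
a=cv2.imread("pics/scene1.png")[100:260,210:340];cv2.imwrite("pics/scene1c.png",cv2.resize(a,None,fx=4,fy=3.75 if 0 else 4)[:600])
E
```

```text
t 26.7 q [-1.3014  0.4301  2.2249  1.4366  1.1516 -1.0413] tcp [ 0.501  -0.314   0.1567] w 0.040783222478574306 F [-0.2584  0.0989 -1.1172]
nominal rim [ 0.4817 -0.3178  0.1084] m [ 0.0071 -0.0037 -1.    ]
cup_slim 0.88 13265
cup shift axis,y,u,tilt [ 0.003   0.0006 -0.0011  0.0689] 0.01840290611471349 rim [ 0.4791 -0.3189  0.1055] m [-0.0606 -0.0161 -0.998 ]Traceback (most recent call last):
  File "<stdin>", line 4, in <module>
  File "held.py", line 23, in measure
    Mp=best(peglab,fproj(i,np.array([[*pegxy,.04]]))[0])
  File "held.py", line 8, in best
    d=min(d,key=lambda d:np.hypot(*(np.argwhere(d["region"]).mean(0)[::-1]-c)));print(lab,d["p"],d["region"].sum());return d["region"].astype(np.float32)
ValueError: min() iterable argument is empty
```

```bash
cat > fx.py <<'E'
from held import *
st=arm.get_state();p,R=st["tool_pos"],st["eef_rot"];g=p-.022*R[:,2];m=R@np.array([-np.sin(as_),0,np.cos(as_)])
N=("top","scene");I=[arm.camera_info(n) for n in N]
c0=g+m*.01;Ms={}
for n,i in zip(N,I):
    cv2.imwrite(f"pics/{n}1.png",arm.grab_frame(n)[:,:,::-1]);c=proj(i,c0[None])[0]
    d=arm.silhouettes(n,"cup_slim");k=[(np.hypot(*(np.argwhere(x["region"]).mean(0)[::-1]-c)),x) for x in d if x["region"].any()]
    print(n,[(round(a,1),round(x["p"],2),int(x["region"].sum())) for a,x in k])
    k=[a for a in k if a[0]<20]
    if k: Ms[n]=min(k,key=lambda a:a[0])[1]["region"].astype(np.float32)
rim=g+m*.0575
def mod(x): return [cyl([x[0],x[1],x[2]],[x[0]+x[3],x[1]+x[4],x[2]+.095],.021)]
for sel in (("scene",),("top","scene")):
    ii=[I[N.index(n)] for n in sel if n in Ms];mm=[Ms[n] for n in sel if n in Ms]
    if not ii: continue
    r=nm(lambda x:cost(ii,mm,mod(x))+.5*(x[3]**2+x[4]**2)/.01**2*1e-3,[*rim,0,0],[.004]*5);print(sel,r.x,r.fun)
im=cv2.imread("pics/scene1.png");a=im[110:250,215:335];cv2.imwrite("pics/scene1c.png",cv2.resize(a,None,fx=4,fy=4,interpolation=cv2.INTER_CUBIC))
E
python3 fx.py
```

```text
top [(np.float64(243.6), 0.85, 377), (np.float64(118.0), 0.63, 1265), (np.float64(3.8), 0.47, 209)]
scene [(np.float64(263.1), 0.59, 667), (np.float64(4.9), 0.45, 203)]
('scene',) [ 0.4833 -0.3204  0.1093 -0.0005  0.0028] 0.5394853099043758
('top', 'scene') [ 0.4842 -0.3223  0.1092 -0.0015  0.0032] 0.8371044277213819
```

View pics/scene1c.png

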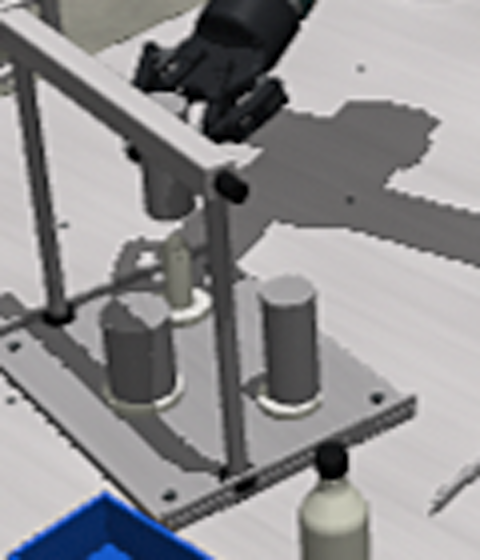

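```bash
python3 - <<'E'
from held import *
st=arm.get_state();p,R=st["tool_pos"],st["eef_rot"];g=p-.022*R[:,2]
rim=np.array([.4817,-.3178,.1055]);pg=np.array([.4857,-.3166])
out=[]
for n,(a,b,c,d) in (("scene",(240,130,290,200)),("top",(395,185,465,255))):
    i=arm.camera_info(n);im=cv2.imread(f"pics/{n}1.png")[b:d,a:c];f=8 if n=="scene" else 5.7
    im=cv2.resize(im,None,fx=f,fy=f,interpolation=cv2.INTER_CUBIC)
    def dr(P,col): cv2.polylines(im,[np.round(((proj(i,P)-[a,b]+.5)*f-.5)*8).astype(np.int32)],True,col,1,cv2.LINE_AA,shift=3)
    dr(ring(rim,[0,0,1],.021),(0,255,0));dr(ring(rim+[0,0,.095],[0,0,1],.021),(0,255,0))
    dr(ring([*pg,.02],[0,0,1],.025),(0,0,255));dr(ring([*pg,.075],[0,0,1],.012),(0,0,255))
    dr(ring([.5843,-.2543,.09],[0,0,1],.027),(255,255,0));dr(ring([.5163,-.1616,.115],[0,0,1],.021),(255,0,255))
    out.append(im)
h=max(o.shape[0] for o in out);o=np.hstack([cv2.copyMakeBorder(x,0,h-x.shape[0],0,0,cv2.BORDER_CONSTANT) for x in out]);print(o.shape);cv2.imwrite("pics/ov.png",o)
E
```

```text
(560, 799, 3)
```

View pics/ov.png

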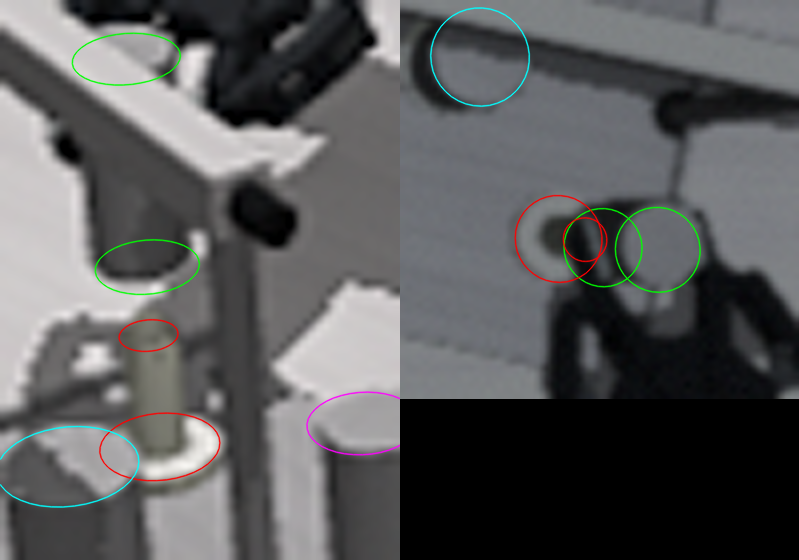

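```bash
python3 - <<'E'
from held import *
im=cv2.imread("pics/scene1.png").astype(int)
for r in (154,157,159,161,163): print(r,im[r,246:270].sum(1)//3)
for r in (176,179,182): print(r,im[r,246:270].sum(1)//3, (im[r,246:270,2]-im[r,246:270,0]))
i=arm.camera_info("scene")
rim=np.array([.4817,-.3178,.1055]);pg=np.array([.4857,-.3166])
for z in (.0,.02,.03): print("cup axis",proj(i,(rim+[0,0,z])[None]))
for z in (.04,.05,.065): print("peg axis",proj(i,np.array([[*pg,z]])))
for d in np.eye(3)*.001: print(proj(i,(rim+d)[None])-proj(i,rim[None]))
E
```

```text
154 [203 204 205 216 146  42  61  68  73  77  80  80  69  68  72  71  69  70
  69  66  85 106  73  16]
157 [202 202 202 211 154  60  56  68  73  76  80  70  63  61  59  57  55  66
  67  64  82  98  70  12]
159 [202 201 201 210 170  88  54  66  71  77  72  65  63  61  60  55  46  97
 185 144  70  97  88  68]
161 [202 201 203 209 186 111  49  65  70  75  71  63  63  62  60  56  45  60
 190 167  60  56  65  65]
163 [205 206 205 206 207 159  77  53  64  71  76  67  58  58  51  44  98 120
 113  91  63  61  66  64]
176 [106 106 103 148 171 166 152 116  86  81  83 102 116 121 123 121 100  86
  90  81  54  50  63  65] [ 3  2  3  3  3  2  1  1 -1  4  9 10 10 10 11 11  6  2 -1  0  0 -2  1  1]
179 [ 71  61  56  53  63  67  74 149 189 156 105 100 112 117 120 118 102  87
  85  82 148 123  54  63] [ 0 -1  1  0  0  1  1  1  1  1  6  8  9 10 10 10  8  2  0  1  1  1  0  1]
182 [ 77  76  78  77  78  76  77  78  81  82  83  95 108 114 116 115  97 179
 199 139  87  62  56  62] [ 0  1  0  1  0  0  1  0 -1  1  6  9 10 10 10 10 10  6  5  3  1  0  0  0]
cup axis [[257.9175 162.8585]]
cup axis [[257.3828 157.5462]]
cup axis [[257.1122 154.8585]]
peg axis [[258.9791 180.3309]]
peg axis [[258.723  177.8134]]
peg axis [[258.3352 174.0008]]
[[-0.2263  0.1245]]
[[0.2117 0.1044]]
[[-0.0265 -0.2636]]
```

```bash
python3 - <<'E'
from held import *
s=arm.get_state();i=arm.camera_info("wrist");T=np.eye(4);T[:3,:3]=s["eef_rot"];T[:3,3]=s["tool_pos"]
H=i["world_to_cam"]@T   # tool->cam
R=np.array([[-.494,.083,.866],[.037,.997,-.074],[-.869,-.005,-.495]]);u,_,v=np.linalg.svd(R);R=u@v
T4=np.eye(4);T4[:3,:3]=R;T4[:3,3]=[.5204,-.2478,.0955]
i4=dict(camera_matrix=i["camera_matrix"],world_to_cam=H@np.linalg.inv(T4))
im=cv2.imread("pics/w4.png");a,b,c,d=150,60,310,310;f=2.4
im=cv2.resize(im[b:d,a:c],None,fx=f,fy=f,interpolation=cv2.INTER_CUBIC)
def dr(P,col): cv2.polylines(im,[np.round(((((fproj(i4,P)+.5)*1.25-.5)-[a,b]+.5)*f-.5)*8).astype(np.int32)],True,col,1,cv2.LINE_AA,shift=3)
pg=np.array([.4847,-.3158])
for r,z in ((.025,.012),(.025,.02),(.012,.02),(.012,.075)): dr(ring([*pg,z],[0,0,1],r),(0,0,255))
for dd in ([.001,0],[0,.001]): print(dd,(fproj(i4,np.array([[*(pg+dd),.07]]))-fproj(i4,np.array([[*pg,.07]])))*1.25*f,(fproj(i4,np.array([[*(pg+dd),.02]]))-fproj(i4,np.array([[*pg,.02]])))*1.25*f)
cv2.imwrite("pics/ov4.png",im);print(im.shape)
E
```

```text
[0.001, 0] [[3.142  1.2632]] [[2.5269 2.5778]]
[0, 0.001] [[ 5.131  -0.0775]] [[ 4.8632 -0.6677]]
(600, 384, 3)
```

View pics/ov4.png

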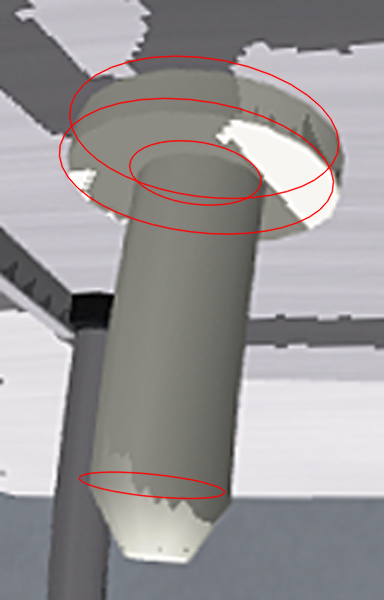

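Emit:
step_arm(plan=[[0, -0.009, -0.001, 0.005, 0, 0, 0], [0, -0.018, -0.0015, 0.0095, 0, 0, 0], [0, -0.027, -0.0015, 0.0136, 0, 0, 0], [0, -0.027, -0.0015, 0.0136, 0, 0, 0]])

```text
time: 27.38
tool_pos: [0.5014, -0.3134, 0.1261]
eef_rot: [[0.41, 0.178, 0.894], [0.079, -0.984, 0.16], [0.909, 0.005, -0.418]]
wrist_force: [-0.5, -0.1, -2.5]
gripper_width: 0.041
```

Emit:
step_arm(plan=[[0, -0.009, 0, 0.004, 0, 0, 0], [0, -0.018, 0, 0.008, 0, 0, 0], [0, -0.027, 0, 0.0125, 0, 0, 0], [0, -0.027, 0, 0.0125, 0, 0, 0]])

```text
time: 27.72
tool_pos: [0.5017, -0.3138, 0.0967]
eef_rot: [[0.41, 0.178, 0.895], [0.079, -0.984, 0.16], [0.909, 0.005, -0.417]]
wrist_force: [0.1, -0.5, -1.8]
gripper_width: 0.041
```

Emit:
step_arm(plan=[[0, -0.006, 0, 0.003, 0, 0, 0], [0, -0.012, 0, 0.006, 0, 0, 0], [0, -0.018, 0, 0.0083, 0, 0, 0], [0, -0.018, 0, 0.0083, 0, 0, 0], [0, -0.018, 0, 0.0083, 0, 0, 0]])

```text
time: 28.13
tool_pos: [0.5019, -0.3137, 0.0775]
eef_rot: [[0.409, 0.179, 0.895], [0.08, -0.984, 0.16], [0.909, 0.006, -0.416]]
wrist_force: [-0.5, -0.2, -1.3]
gripper_width: 0.0409
```

Emit:
step_arm(plan=[[0, -0.001, 0, 0.0005, 0, 0, 0], [0, -0.002, 0, 0.001, 0, 0, 0], [0, -0.002, 0, 0.001, 0, 0, 0]])

```text
time: 28.38
tool_pos: [0.502, -0.3138, 0.0755]
eef_rot: [[0.409, 0.179, 0.895], [0.081, -0.984, 0.16], [0.909, 0.007, -0.416]]
wrist_force: [-0.4, -0.3, -0.6]
gripper_width: 0.0408
```

Estimated rim height is about 24 mm, so I'm creeping down to contact.

Emit:
step_arm(plan=[[0, -0.001, 0, 0.0005, 0, 0, 0], [0, -0.002, 0, 0.001, 0, 0, 0], [0, -0.002, 0, 0.001, 0, 0, 0]])

```text
time: 28.63
tool_pos: [0.502, -0.3137, 0.0731]
eef_rot: [[0.409, 0.179, 0.895], [0.081, -0.984, 0.16], [0.909, 0.007, -0.417]]
wrist_force: [-0.6, -0.7, -1.5]
gripper_width: 0.0408
```

Emit:
step_arm(plan=[[0, -0.0009, 0, 0.0004, 0, 0, 0], [0, -0.0014, 0, 0.0006, 0, 0, 0], [0, -0.0014, 0, 0.0006, 0, 0, 0]])

```text
time: 28.88
tool_pos: [0.502, -0.3137, 0.0716]
eef_rot: [[0.409, 0.179, 0.895], [0.08, -0.984, 0.16], [0.909, 0.007, -0.416]]
wrist_force: [-0.1, -0.6, -1.8]
gripper_width: 0.0409
```

Emit:
step_arm(plan=[[0, -0.0009, 0, 0.0004, 0, 0, 0], [0, -0.0009, 0, 0.0004, 0, 0, 0]])

```text
time: 29.05
tool_pos: [0.502, -0.3137, 0.0706]
eef_rot: [[0.409, 0.179, 0.895], [0.081, -0.984, 0.16], [0.909, 0.007, -0.417]]
wrist_force: [-0.3, -0.2, -0.7]
gripper_width: 0.0406
```

Emit:
step_arm(plan=[[0, -0.0009, 0, 0.0004, 0, 0, 0], [0, -0.0009, 0, 0.0004, 0, 0, 0]])

```text
time: 29.22
tool_pos: [0.502, -0.3138, 0.0696]
eef_rot: [[0.409, 0.179, 0.895], [0.081, -0.984, 0.16], [0.909, 0.007, -0.417]]
wrist_force: [-0.0, 0.4, -0.9]
gripper_width: 0.041
```

Emit:
step_arm(plan=[[0, -0.0009, 0, 0.0004, 0, 0, 0], [0, -0.0009, 0, 0.0004, 0, 0, 0]])

```text
time: 29.38
tool_pos: [0.5021, -0.3137, 0.0689]
eef_rot: [[0.408, 0.179, 0.895], [0.08, -0.984, 0.16], [0.909, 0.007, -0.416]]
wrist_force: [0.5, -0.0, -0.0]
gripper_width: 0.0411
```

Emit:
step_arm(plan=[[0, -0.0009, 0, 0.0004, 0, 0, 0], [0, -0.0009, 0, 0.0004, 0, 0, 0]])

```text
time: 29.55
tool_pos: [0.5024, -0.3137, 0.0689]
eef_rot: [[0.406, 0.179, 0.896], [0.081, -0.984, 0.16], [0.91, 0.007, -0.414]]
wrist_force: [-0.4, 0.6, 4.2]
gripper_width: 0.0408
```

Emit:
step_arm(plan=[[0.6, 0, 0, 0, 0, 0, 0], [0.75, 0, 0, 0, 0, 0, 0], [0.75, 0, 0, 0, 0, 0, 0], [0.75, 0, 0, 0, 0, 0, 0], [0.75, 0, 0, -0.015, 0, 0, 0], [0.75, 0, 0, -0.03, 0, 0, 0], [0.75, 0, 0, -0.06, 0, 0, 0], [0.75, 0, 0, -0.1, 0, 0, 0], [0.75, 0, 0, -0.14, 0, 0, 0], [0.75, 0, 0, -0.14, 0, 0, 0], [0.75, 0, 0, -0.14, 0, 0, 0]])

```text
time: 30.47
tool_pos: [0.3751, -0.3384, 0.1265]
eef_rot: [[0.409, 0.174, 0.896], [0.081, -0.985, 0.155], [0.909, 0.01, -0.417]]
wrist_force: [0.2, -0.3, -0.2]
gripper_width: 0.0641
```

```bash
cat > fin.py <<'E'
from held import *
rel()
i=arm.camera_info("wrist");wrist("w6.png",[])
c=np.array([.4868,-.316])
try:
    M=best("cup_slim",fproj(i,np.array([[*c,.06]]))[0])
    r=nm(lambda x:iou(fmask(i,[cyl([x[0],x[1],x[2]],[x[0]+x[3],x[1]+x[4],x[2]+.095],.021)]),M),[*c,.02,0,0],[.004,.004,.004,.004,.004]);print("slim wrist",r.x,r.fun)
except Exception as e: print(e)
N=("top","scene");I=[arm.camera_info(n) for n in N]
for n in N: cv2.imwrite(f"pics/{n}2.png",arm.grab_frame(n)[:,:,::-1])
for l,c,L,rr in (("cup_slim",c,.095,.021),("cup_wide",np.array([.5843,-.2543]),.07,.027),("cup_dry",np.array([.5163,-.1616]),.095,.021)):
    for n,ii in zip(N,I):
        px=proj(ii,np.array([[*c,.02+L/2]]))[0]
        k=[(np.hypot(*(np.argwhere(x["region"]).mean(0)[::-1]-px)),x) for x in arm.silhouettes(n,l) if x["region"].any()]
        k=[a for a in k if a[0]<10]
        if not k: print(l,n,"none");continue
        m=min(k,key=lambda a:a[0])[1]["region"].astype(np.float32)
        r=nm(lambda x:cost([ii],[m],[cyl([x[0],x[1],.02],[x[0],x[1],.02+L],rr)]),c,[.004,.004]);print(l,n,r.x,r.fun)
for l,z in (("rinse_bottle",0),("driver",.01),("parts_bin",0)):
    d=arm.pinpoint("top",l); print(l,[pix2w(I[0],k["location"],z) for k in d[:1]])
E
python3 fin.py
```

```text
t 30.4667 q [-1.6234  0.4882  2.2825  1.2054  1.2495 -1.1996] tcp [ 0.3751 -0.3384  0.1265] w 0.0640895044568633 F [ 0.1598 -0.2568 -0.1568]
cup_slim 0.68 4497
slim wrist [ 0.4898 -0.3164  0.0138  0.0022  0.0014] 0.023249447345733643
cup_slim top [ 0.4842 -0.3172] 0.10916709899902344
cup_slim scene [ 0.4826 -0.3202] 0.09186100959777832
cup_wide top [ 0.5814 -0.256 ] 0.21360570192337036
cup_wide scene [ 0.5831 -0.256 ] 0.047662317752838135
cup_dry top [ 0.5125 -0.1604] 0.07660698890686035
cup_dry scene [ 0.5115 -0.1603] 0.06518501043319702
rinse_bottle [array([0.6594, 0.0083, 0.    ])]
driver [array([ 0.4828, -0.3215,  0.01  ])]
parts_bin [array([ 0.7508, -0.0837,  0.    ])]
```

View pics/w6.png

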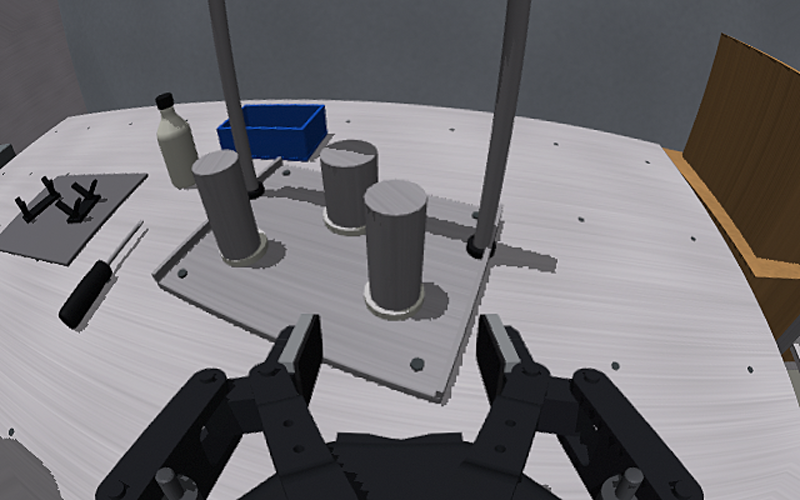

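```bash
python3 - <<'E'
import cv2,numpy as np
for n,B in (("scene",dict(dry=(276,176,298,216),bottle=(286,218,312,268),driver=(322,205,360,240),bin=(214,230,280,288))),("top",dict(dry=(368,205,392,226),bottle=(316,164,332,184),driver=(320,206,334,260),bin=(330,127,378,160)))):
    a=cv2.imread(f"pics/{n}0.png");b=cv2.imread(f"pics/{n}2.png")
    for k,(x0,y0,x1,y1) in B.items():
        r=cv2.matchTemplate(cv2.resize(b[y0-6:y1+6,x0-6:x1+6],None,fx=4,fy=4),cv2.resize(a[y0:y1,x0:x1],None,fx=4,fy=4),cv2.TM_CCOEFF_NORMED)
        _,v,_,l=cv2.minMaxLoc(r);print(n,k,"shift px",(l[0]/4-6,l[1]/4-6),round(v,3))
E
```

```text
scene dry shift px (1.0, -0.5) 0.968
scene bottle shift px (0.0, 0.0) 1.0
scene driver shift px (0.0, 0.0) 0.998
scene bin shift px (0.0, 0.0) 1.0
top dry shift px (0.0, 1.5) 0.975
top bottle shift px (0.0, 0.0) 0.999
top driver shift px (0.0, 0.0) 1.0
top bin shift px (0.0, 0.0) 0.999
```

```bash
python3 - <<'E'
import cv2
a=cv2.imread("pics/scene2.png")[140:220,225:315];cv2.imwrite("pics/s2c.png",cv2.resize(a,None,fx=7,fy=7,interpolation=cv2.INTER_CUBIC))
E
```

```text
(no output)
```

View pics/s2c.png

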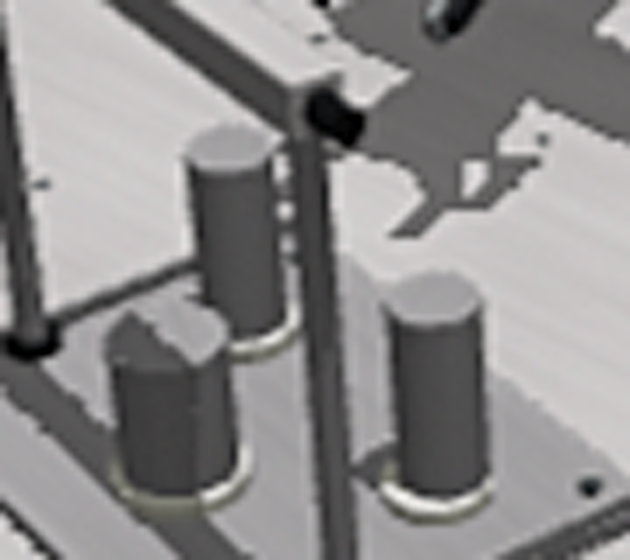

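All three cups stand upright on their feet: the slim cup at crop (240,240), the wide cup at (175,400) and the drying cup at (435,395). The gripper is clear, so I'm handing the job in.

```bash
python3 -c "
from station import arm
print(arm.get_state()['time'],arm.finish_job())"
```

```text
the job is handed in; nothing more can be done
31.1167 None
```

Both cups are upside down on their own pegs, the wide cup on the rear thick peg and the slim cup on the front thin peg. I handed the job in at about 31 s. I lowered each cup slowly until I felt light contact (about 4–7 N), then released it and backed the gripper away.

**Wide cup:** the wrist camera put its rim at 19.6 mm, against 20 mm expected, less than 1° off upright and centred to within about 2 mm.

**Slim cup:** it looks upright and seated on its foot in the pictures. The cameras disagree on the details:
- **Rim height:** the last wrist-camera fit gave 13.8 mm. I put that down to the viewing angle, because the arm stalled on contact at about the height expected for a seated cup.
- **Position:** the camera fits of its position differ by up to 7 mm. The scene view puts it about 5 mm from the peg's position as first measured.

**Drying cup:** it moved about 4 mm towards the robot between my first and last pictures, so something brushed it, and I don't know when. That is inside the 12 mm limit, and it is still upright on its peg.

**Bottle, screwdriver and bin:** comparing the first and last pictures shows no movement. The last network reading for the screwdriver landed on the slim cup instead, and the bottle's differed by 8 mm, so I relied on the picture comparison.

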